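Feed a blank into a guarded marking press with the push stick

ROBOT

A 6-joint arm with a two-finger parallel gripper is mounted at the origin on a cart in front of the work surface, level with it; the furniture and walls round the work are solid. World frame = base frame: x ahead of the robot, y to its left, z up, the work surface at z = 0. Lengths are in m, angles in rad, forces in N, time in s.
With the tool pointing down it reaches from about 0.25 to 0.8 m from the base axis. Payload 3.9 kg.
Tool frame: the origin (TCP) lies at the very end of the fingers, on their centre line; the grasp point (between the pads) lies 19 mm behind it; z points along the fingers, y is the line along which they close (so a half turn about z gives the same grasp; the last joint's range is limited). The gripper opens to 85 mm and grips with 20 to 120 N. Pads are 22 mm wide; open, the fingers measure 114 mm over their backs; the gripper's body (76 mm by 85 mm) begins 54 mm behind the grasp point. The pads swing forward as they close: fully open they stand 13 mm farther back than shut.
Start: joints at [-1.276, 0.26, -0.138, 1.173, 0, 1.571], TCP at [0.153, -0.502, 0.192] pointing down, gripper open.
Joint ranges: [-2.78, 2.78], [-0.83, 1.72], [-1.28, 1.37], [-1.9, 2.12], [-1.57, 1.48], [-3.14, 3.14]. Speed limits (rad/s): [2.57, 2.57, 3.14, 3.14, 3.14, 3.14].

INTERFACE

Orientations are given as [roll, pitch, yaw] about the fixed x, y, z axes, in that order (R = Rz(yaw) Ry(pitch) Rx(roll)).
In Python, from station import manip gives the robot as it stands.
- The arm moves only by the tool step_arm, never from a script. Its argument "motion" is a list of rows, each a list of 5 numbers: the shift along the tool's x, y, z in m, then the turn about the tool's z in rad, then the opening, from -1 (shut) to 1 (fully open). A call has 1 to 8 rows; each row is the pose to reach, as a shift and turn from the pose commanded when the call began, along the tool's axes at that moment; what a row does not reach only later rows make up. A row lasts 1/12 s, in which the tool goes at most 41.7 mm and 7.16 degrees, less where a joint would pass 70% of its speed; a pose out of reach is approached as far as the arm can. A call with a gripper value outside its range is refused whole. The fingers move at their own pace and stop on an object; the grip force is fixed at half the most. Time passes only in rows, so rows that repeat a pose let the fingers close. It gives the time, the measured TCP pose, the force, the opening and the grip force at its end, in the units of the state.
- manip.sense(): the state, without advancing time (a new reading comes with each control period).
- manip.grab_frame(name): name is "scene" or "top" or "wrist"; returns a dict with "color" (384x512x3 uint8, blue, green, red), "fx", "fy", "cx", "cy" (pixels), "eye" and "rotation" of the camera in the world. Camera axes: x right, y up, looking along -z (the intrinsics and any distortion apply to the point x, -y, -z); pixel columns grow to the right and rows downward; lengths in m; the calibration is good to about 2 mm. A picture is of the moment at which its call begins. There is no depth.
- manip.close_job(): hands the job in; it is judged then, once.
The state is a dict: "t": time; "q": joint angles; "joint_vel": joint speeds; "joint_torque": joint torques, N m; "tcp_pos": TCP position; "ee_rot": TCP orientation; "force": force on the tool from outside, world axes, zero at the start; "wrist_torque": the same for the moment, N m; "gripper_width": opening from 0.0 (shut) to 1.0 (fully open); "finger_force": force on a finger pad.
Only numpy, scipy, OpenCV 4.12 (cv2) and the standard library are available. Lean on these libraries where they do the work, as an engineer would, in place of code of your own. Each camera call takes 0.05 s, during which the arm holds its last target. There are 200 camera calls.

TASK

Load the drilled steel blank into the guarded marking press: lay it on the infeed bed, then use the wooden push stick behind it to feed it lengthwise through the low mouth of the guard until it is firmly home against the back stop with the stop's sprung pin pushed right in; keep it pressed there for a moment, without ramming it, and draw the stick back. Then hang the push stick by its handle loop on the hook at the side of the guard and, before letting go, tug it gently downwards to make sure the hook holds it. Leave the aluminium block, the V-block and the tin where they are.

Things in the scene. Friction and masses are not known exactly. Their poses are not given: they have to be found in the camera images.
- press: Grey bench marking press with a see-through guard, fixed, 370 x 150 x 420 mm. Origin on the bench below the mouth of the guard; x = feed direction (into the guard), y = side with the hook, z up. Steel bed 104 mm wide, top at z = 40 mm, x = -150 to +150 mm. Guard from x = 0, 148 mm wide, 172 mm high. Column and head above x = 55 to 216 mm, up to 0.33 m (hand lever on the -y side to 0.42 m).
- mouth (a point): Middle of the guard's mouth, on the bed's top face, at the guard's front (x, y, z = 0, 0, 40 mm of the press). The mouth is 26 mm high: fingers do not fit in. Before it lies the bare infeed bed, 150 mm long. Two flared guides, 13 mm high, narrow from 46 mm apart at x = -34 mm to a channel 33 mm wide (y = -16.5 to +16.5 mm) from x = +4 mm on.
- pusher_flat (a point): Contact face of a ramped spring pusher on the channel's +y side, inside the guard (x = 35 to 77 mm of the press). It presses the work sideways to the fence on the -y side with about 4 N; pushing the work past it takes about 3 to 7 N over the rest of the way, before the stop is reached; the work stays where it is left.
- stop_pin (a joint): Slender sprung pin (7 mm diameter) in the front face of the rigid back stop, in the channel inside the guard; reads 0 when free (5 mm proud of the face) and 0.005 m when pushed in flush, which takes about 2 N. The stop's face is set anew for each job somewhere between x = 100 and 130 mm of the press and is not measured: the stop has to be felt.
- workpiece: The drilled steel blank: flat bar with three holes in a row, 30 (x) x 78 (y, its length) x 10 mm (z), about 0.16 kg, lying flat on the bench. Origin in the middle of its underside. Either end may lead.
- push_stick: Wooden push stick with a closed handle loop, about 0.16 kg, standing upright on its flat sole. Origin on the sole's underside below the grip; x along the nose, z up. Overall x = -36 to 173 mm, 64 mm high. Nose 12 mm wide, 17 mm high. Centre of mass at x = 35, z = 27 mm: hung by the loop's front upper corner (x = 35 mm) it stays level.
- stick_grip (a point): Place to grip, 54 mm above the sole: middle of the height of the loop's top bar (x = -36 to +60 mm, z = 44 to 64 mm, 18 mm thick in y). Gripped from above across y. The loop's opening below the bar spans x = -16 to +40 mm, z = 14 to 44 mm of the stick.
- stick_face (a point): Foot of the upright pushing face of the nose, at x = 165 mm, z = 0 of the stick. The face is 11.5 mm high; above it a lip reaches 8 mm farther forward, to go over the top edge of the work.
- stick_loop (a point): Point on the underside of the loop's top bar (x = 35, z = 44 mm of the stick) that should rest on the hook.
- hook: Hook for the push stick on the guard's front post; rigid. Round steel prong, 8 mm diameter, straight out along the press's +y; axes as the press's. Origin on top of the straight prong, at x = 5, y = 120, z = 129 mm of the press. Straight from y = -44 mm (guard post) to +18 mm of the hook; then the end turns up, to y = +28 mm and 12 mm above the prong's top.
- alu_block: Bystander: plain aluminium block with one hole, 32 x 48 x 20 mm, origin in the middle of its underside.
- v_block: Bystander: steel V-block 44 x 48 x 34 mm, origin in the middle of its underside.
- tin: Bystander: round tin, 71 mm diameter, 27 mm high, origin in the middle of its underside.
Mind the look-alikes: they are no part of the job. Several things have the shape of the workpiece; the one meant has the colours described above.

How it is judged:
By the outcome, as a careful person would: the job done as asked, in the order asked, and still so for the second after the job is handed in, with the robot touching nothing.
It also fails if it takes over 67 s, if anything falls off the work surface, if the arm or the gripper's body presses on something with over 40 N, if the wrist force passes 120 N, or if a joint passes its speed limit or range.

## Working session

There is one attempt and no reset: what is moved stays moved. The work goes in short steps, Python scripts to look and compute and a tool call to move; the robot and the scene stay as the last step left them, time stands still between calls to the robot, and variables do not carry over. Pictures are saved under pics/ and viewed, at most 10 in all, crops included, and the job is handed in when it is done.

Besides the shell and the picture viewer there is one more tool, called after "Emit:" as name([rows], argument=value, ...), one row to a line, values as JSON. step_arm: Moves the arm, as the interface text tells. Its arguments: {"type":"object","properties":{"motion":{"type":"array"}},"required":["motion"]}

```bash
mkdir -p pics; ls
cat > h.py <<'E'
import numpy as np, cv2, pickle
from station import manip
def grab(n,fn):
    f=manip.grab_frame(n); cv2.imwrite(f'pics/{fn}.png',f['color']); pickle.dump(f,open(f'pics/{fn}.pkl','wb')); return f
def load(fn): return pickle.load(open(f'pics/{fn}.pkl','rb'))
def ray(f,u,v):
    d=np.array([(u-f['cx'])/f['fx'],-(v-f['cy'])/f['fy'],-1.]); d=np.array(f['rotation'])@d
    return np.array(f['eye']),d/np.linalg.norm(d)
def onz(f,u,v,z):
    e,d=ray(f,u,v); return e+d*(z-e[2])/d[2]
def tri(*obs):
    A=np.zeros((3,3));b=np.zeros(3);L=[]
    for f,u,v in obs:
        e,d=ray(f,u,v);P=np.eye(3)-np.outer(d,d);A+=P;b+=P@e;L.append((P,e))
    p=np.linalg.solve(A,b); return p,[float(np.linalg.norm(P@(p-e))) for P,e in L]
def proj(f,p):
    c=np.array(f['rotation']).T@(np.array(p)-np.array(f['eye'])); return f['cx']+f['fx']*c[0]/-c[2], f['cy']-f['fy']*c[1]/-c[2]
E
python3 - <<'E'
from h import *
for n in("scene","top","wrist"):
    f=grab(n,n+'0'); print(n,[f[k] for k in f if k!='color'])
a=np.hstack([cv2.resize(load('scene0')['color'],(800,600))]);cv2.imwrite('pics/s0b.png',a)
cv2.imwrite('pics/t0b.png',cv2.resize(load('top0')['color'],(800,600)))
print(manip.sense())
E
```

```text
pics
scene [379.69465980560966, 379.69465980560966, 254.52120235016085, 190.4678599139564, array([ 1.08163871, -0.34360726,  0.98267141]), array([ 0.63260357, -0.01064951,  0.99294705])]
top [473.166296405081, 473.166296405081, 261.81711943638106, 184.0092037552478, array([ 0.33088969, -0.02164157,  1.41754799]), array([ 0.17593694,  0.02936596, -1.5941836 ])]
wrist [286.55683882493406, 286.55683882493406, 255.52787814259324, 195.38075498627296, array([ 0.23452984, -0.47762678,  0.37310959]), array([-3.33928406e-01, -1.37727830e-04, -1.27442626e+00])]
{'t': 0.15, 'q': array([-1.27602413e+00,  2.60564483e-01, -1.39038071e-01,  1.17272022e+00,
       -1.52189898e-05,  1.57080263e+00]), 'joint_vel': array([-2.21414038e-03, -2.13099468e-03,  3.33072776e-03, -6.28652206e-05,
        2.78970662e-04, -1.40033066e-04]), 'joint_torque': array([-2.33300834e-04, -4.06005120e+01,  2.54166520e+01,  1.26743614e-02,
        3.64773291e-05, -6.51449753e-06]), 'tcp_pos': array([ 0.15235236, -0.50180945,  0.19175285]), 'ee_rot': array([-3.14006621e+00,  1.52285897e-05,  2.94765915e-01]), 'force': array([-0.31437453, -0.01314015,  0.67523311]), 'wrist_torque': array([-0.04663881,  0.01901124, -0.00755199]), 'finger_force': 0.0, 'gripper_width': 0.99920051013649}
```

Run:
```python
s=open('h.py').read()
s=s.replace("def ray","from scipy.spatial.transform import Rotation as Rn\ndef R(f): return Rn.from_euler('xyz',f['rotation']).as_matrix()\ndef ray",1).replace("np.array(f['rotation'])@d","R(f)@d").replace("np.array(f['rotation']).T","R(f).T")
open('h.py','w').write(s)
from h import *
f=load('top0');print(f.keys(),onz(f,256,192,0),onz(load('scene0'),256,192,0),onz(load('wrist0'),256,192,0))
```

```text
dict_keys(['color', 'fx', 'fy', 'cx', 'cy', 'eye', 'rotation']) [0.55977821 0.03232954 0.        ] [0.49152634 0.05934778 0.        ] [ 0.11563546 -0.51466405  0.        ]
```

View pics/s0b.png

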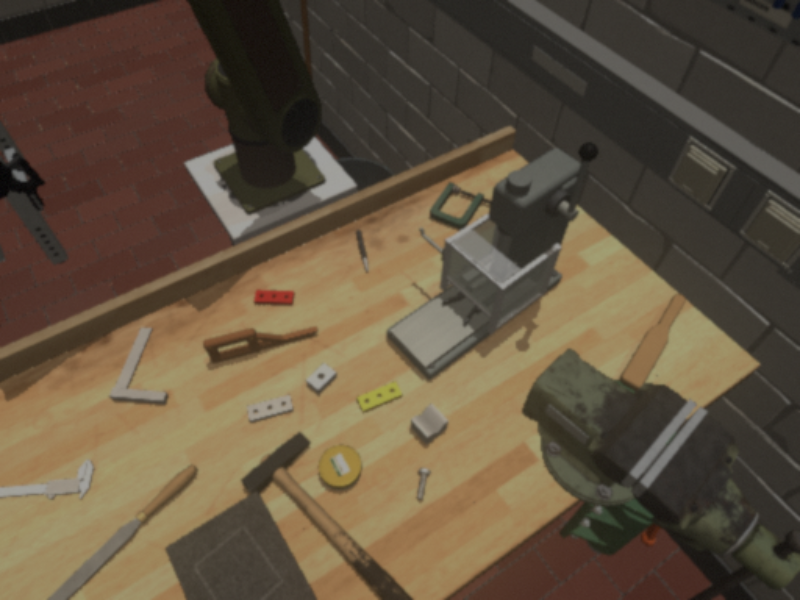

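View pics/t0b.png

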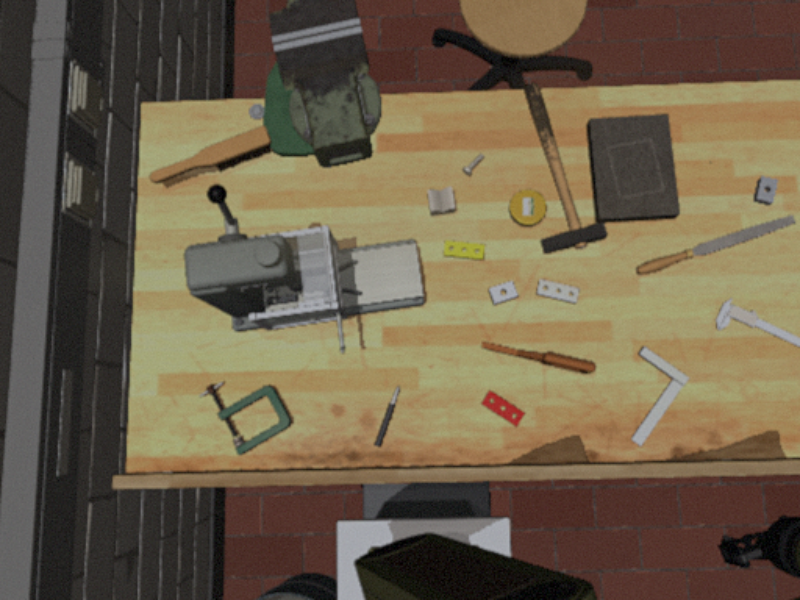

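Run:
```python
from h import *
t=load('top0')['color'];s=load('scene0')['color']
c=lambda im,x,y,w,h,k:cv2.resize(im[y:y+h,x:x+w],None,fx=k,fy=k,interpolation=cv2.INTER_CUBIC)
# top crop: steel+stick : x 290..390,y 170..245 ; press x 130..280 y130..230
A=c(t,300,175,100,75,4); B=c(t,110,140,170,100,4)
C=c(s,120,200,100,75,4); D=c(s,240,130,125,110,4)
cv2.imwrite('pics/c1.png',np.vstack([A,C])); 
cv2.imwrite('pics/c2.png',np.vstack([B[:, :500] if 0 else B, np.zeros((10,B.shape[1],3),np.uint8)]))
m=np.zeros((600,800,3),np.uint8); m[:300,:400]=A; m[300:,:400]=C
B2=c(t,200,140,85,100,3); D2=c(s,240,120,130,95,3)
m[:300,400:655]=B2; m[310:595,400:790]=D2
cv2.imwrite('pics/m.png',m)
```

```text
(no output)
```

View pics/m.png

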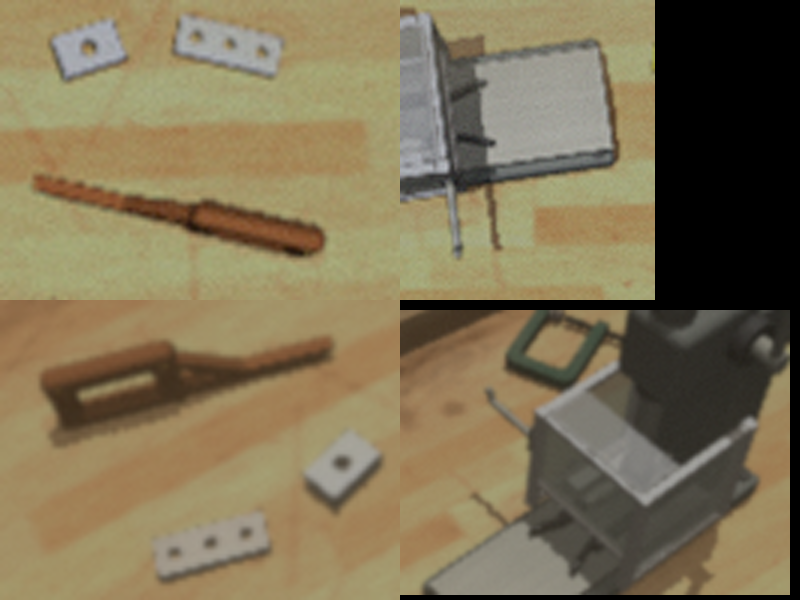

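Run:
```python
from h import *
np.set_printoptions(precision=4,suppress=True)
t=load('top0');s=load('scene0')
u=lambda x0,y0,k,U,V:((U+.5)/k-.5+x0,(V+.5)/k-.5+y0)
A=lambda U,V:(t,*u(300,175,4,U,V)); C=lambda U,V:(s,*u(120,200,4,U,V-300))
B=lambda U,V:(t,*u(200,140,3,U-400,V)); D=lambda U,V:(s,*u(240,120,3,U-400,V-310))
F=lambda U,V:(s,*u(0,0,1.5625,U,V))
for n,a,c in [('h1',(197,37),(246,533)),('h2',(230,44),(210,542)),('h3',(262,51),(174,552)),('hook tip',(458,254),(489,392)),('nose tip top',(36,179),(330,340))]:
    a=(B if n[:4]=='hook' else A)(*a); c=(D if n[:4]=='hook' else C)(*c)
    p,r=tri(a,c); print(n,p,r)
print('bed end',*[onz(*B(*p),.04) for p in [(600,42),(611,150)]], [onz(*F(*p),.04) for p in [(389,333),(430,372)]])
for n,p in [('barback',(320,238)),('barfront',(194,213))]: print(n,onz(*A(*p),.064))
print('noseend',onz(*A(35,182),.0145))
```

```text
h1 [ 0.5752 -0.2473  0.0104] [0.0005712232321037025, 0.000571223232103754]
h2 [ 0.5688 -0.2715  0.0121] [0.000415949127321845, 0.0004159491273217938]
h3 [ 0.5626 -0.2953  0.0126] [4.050859836167339e-05, 4.050859836163184e-05]
hook tip [0.4522 0.1305 0.1333] [0.0006001315641192128, 0.0006001315641192432]
nose tip top [ 0.4704 -0.1222  0.0195] [1.559874206278757e-05, 1.559874206279155e-05]
bed end [ 0.6685 -0.0026  0.04  ] [ 0.5591 -0.0107  0.04  ] [array([ 0.5679, -0.0169,  0.04  ]), array([0.6785, 0.0004, 0.04  ])]
barback [ 0.4188 -0.3178  0.064 ]
barfront [ 0.4388 -0.2301  0.064 ]
noseend [ 0.4687 -0.1217  0.0145]
```

```bash
cat >> h.py <<'E'
np.set_printoptions(precision=4,suppress=True)
def go(p,yaw):
    s=manip.sense(); r=Rn.from_euler('xyz',s['ee_rot']).as_matrix()
    th=(s['ee_rot'][2]-yaw+np.pi)%(2*np.pi)-np.pi
    d=np.array(p)-s['tcp_pos']; print('tcp',s['tcp_pos'],s['ee_rot'],'F',s['force'],'t',s['t'],'w',s['gripper_width'])
    print('shift',r.T@d,'turn',th)
E
python3 -c "
from h import *
go([.565,-.29,.16],1.314)"
```

```text
tcp [ 0.1524 -0.5018  0.1918] [-3.1401  0.      0.2948] F [-0.3144 -0.0131  0.6752] t 0.15 w 0.99920051013649
shift [ 0.4564 -0.0827  0.0319] turn -1.0192340852710782
```

Emit:
step_arm([
  [0.3, -0.054, 0.02, -0.7, 1],
  [0.3, -0.054, 0.02, -0.7, 1],
  [0.3, -0.054, 0.02, -0.7, 1],
  [0.3, -0.054, 0.02, -0.7, 1],
  [0.3, -0.054, 0.02, -0.7, 1],
  [0.3, -0.054, 0.02, -0.7, 1],
  [0.3, -0.054, 0.02, -0.7, 1],
  [0.3, -0.054, 0.02, -0.7, 1],
])

```text
t: 0.82
tcp_pos: [0.4282, -0.3607, 0.1716]
ee_rot: [3.141, -0.002, 1.0]
force: [-0.2, -0.6, -0.1]
gripper_width: 0.999
finger_force: 0.0
```

```bash
python3 -c "
from h import *
go([.565,-.29,.16],1.314)"
```

```text
tcp [ 0.4282 -0.3607  0.1716] [ 3.1409 -0.0022  0.9996] F [-0.1681 -0.5846 -0.0599] t 0.8167 w 0.9989264053152395
shift [0.1334 0.0768 0.0119] turn -0.31440040065207686
```

Emit:
step_arm([
  [0.133, 0.077, 0.012, -0.314, 1],
  [0.133, 0.077, 0.012, -0.314, 1],
  [0.133, 0.077, 0.012, -0.314, 1],
  [0.133, 0.077, 0.012, -0.314, 1],
  [0.133, 0.077, 0.012, -0.314, 1],
  [0.133, 0.077, 0.012, -0.314, 1],
])

```text
t: 1.32
tcp_pos: [0.5615, -0.293, 0.1593]
ee_rot: [-3.14, 0.0, 1.311]
force: [0.4, -0.9, 0.4]
gripper_width: 1.0
finger_force: 0.0
```

```bash
python3 -c "
from h import *
f=grab('wrist','w1');print(manip.sense()['tcp_pos'],manip.sense()['ee_rot'],f['eye'],f['rotation'])
cv2.imwrite('pics/w1b.png',cv2.resize(f['color'],(800,600),interpolation=cv2.INTER_CUBIC))
print([proj(f,p) for p in [[0.5752,-0.2473,0.01],[0.5626,-0.2953,.01]]])"
```

```text
[ 0.5603 -0.2937  0.1597] [-3.1396  0.0002  1.3094] [ 0.5845 -0.2113  0.3408] [-0.336   0.0002 -0.2581]
[(np.float64(255.74538259861654), np.float64(130.04603526342436)), (np.float64(255.79361161113837), np.float64(172.56790087385366))]
```

View pics/w1b.png

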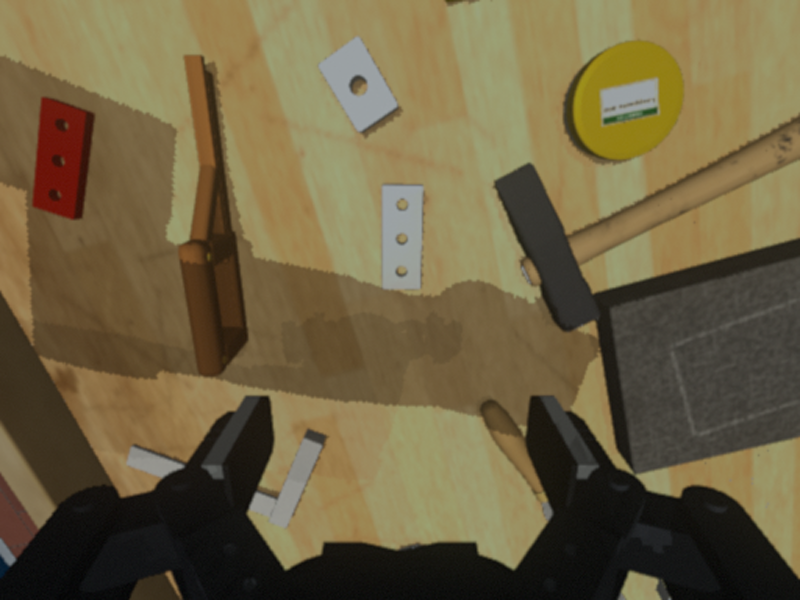

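Run:
```python
from h import *
t=load('top0');w=load('w1');s=load('scene0')
u=lambda x0,y0,k,U,V:((U+.5)/k-.5+x0,(V+.5)/k-.5+y0)
A=lambda U,V:(t,*u(300,175,4,U,V)); W=lambda U,V:(w,*u(0,0,1.5625,U,V)); C=lambda U,V:(s,*u(120,200,4,U,V-300))
for n,a,c,d in [('h1',(197,37),(402,205),(246,533)),('h2',(230,44),(402,239),(210,542)),('h3',(262,51),(402,271),(174,552)),('nose',(35,181),(193,57),(330,341)),('barback',(320,238),(210,371),(45,383)),('barfront',(194,213),(198,247),(170,348))]:
    print(n,*tri(A(*a),W(*c)),tri(A(*a),C(*d))[0])
print(onz(*W(210,371),.064),onz(*W(198,247),.064),onz(*W(402,239),.01))
go([.569,-.2715,.06],1.309)
```

```text
h1 [ 0.5763 -0.2493  0.0026] [0.00024407116390267938, 0.00024407116390265577] [ 0.5752 -0.2473  0.0104]
h2 [ 0.5699 -0.2734  0.0049] [0.0002752800953680276, 0.0002752800953679803] [ 0.5688 -0.2715  0.0121]
h3 [ 0.5636 -0.2968  0.0072] [0.0004563895864830334, 0.0004563895864832386] [ 0.5626 -0.2953  0.0126]
nose [ 0.4694 -0.1221  0.013 ] [0.00033657692733511863, 0.000336576927335072] [ 0.4692 -0.1218  0.0163]
barback [ 0.4191 -0.3188  0.0606] [0.00018606981854534123, 0.00018606981854526512] [ 0.4191 -0.3187  0.0599]
barfront [ 0.4399 -0.2345  0.0475] [0.0019150529604732474, 0.0019150529604732437] [ 0.4391 -0.2312  0.0586]
[ 0.4211 -0.3176  0.064 ] [ 0.4477 -0.235   0.064 ] [ 0.5701 -0.2728  0.01  ]
tcp [ 0.5603 -0.2937  0.1597] [-3.1396  0.0002  1.3094] F [-0.0236  0.3745 -0.1532] t 1.3667 w 1.0005486722661738
shift [0.0237 0.0028 0.0997] turn 0.0004036646235983099
```

Emit:
step_arm([
  [0.024, 0.003, 0.08, 0, 0.3],
  [0.024, 0.003, 0.08, 0, 0.3],
  [0.024, 0.003, 0.08, 0, 0.3],
  [0.024, 0.003, 0.12, 0, 0.3],
  [0.024, 0.003, 0.14, 0, 0.3],
  [0.024, 0.003, 0.14, 0, 0.3],
])

```text
t: 1.87
tcp_pos: [0.5654, -0.2713, 0.0174]
ee_rot: [-3.133, -0.001, 1.307]
force: [-1.3, 0.4, -1.3]
gripper_width: 0.647
finger_force: 0.0
```

```bash
python3 -c "
from h import *
go([.569,-.272,.003],1.311)"
```

```text
tcp [ 0.5654 -0.2713  0.0174] [-3.1335 -0.0008  1.3069] F [-1.3232  0.3811 -1.3184] t 1.8667 w 0.6465534909259643
shift [0.0003 0.0038 0.0144] turn -0.004128382128927299
```

Emit:
step_arm([
  [0, 0.002, 0.007, 0, 0.3],
  [0, 0.002, 0.014, 0, 0.3],
  [0, 0.002, 0.014, 0, 0.3],
  [0, 0.002, 0.014, 0, -0.6],
  [0, 0.002, 0.014, 0, -0.6],
  [0, 0.002, 0.014, 0, -0.6],
  [0, 0.002, 0.014, 0, -0.6],
  [0, 0.002, 0.014, 0, -0.6],
])

```text
t: 2.53
tcp_pos: [0.5723, -0.2721, 0.0069]
ee_rot: [3.141, 0.0, 1.309]
force: [0.4, -0.3, 0.9]
gripper_width: 0.2
finger_force: 0.0
```

Emit:
step_arm([
  [0, 0, 0, 0, 0.3],
  [0, 0, 0, 0, 0.3],
  [0, 0, 0, 0, 0.3],
  [0, 0, 0, 0, 0.3],
  [0, 0, 0, 0, 0.3],
])

```text
t: 2.95
tcp_pos: [0.5719, -0.272, 0.0064]
ee_rot: [-3.141, -0.0, 1.309]
force: [-0.1, 0.6, -0.9]
gripper_width: 0.648
finger_force: 0.0
```

```bash
python3 -c "
from h import *
f=grab('wrist','w2');go([.569,-.272,.003],1.311)
cv2.imwrite('pics/w2b.png',cv2.resize(f['color'][120:360,130:380],None,fx=2.4,fy=2.4,interpolation=cv2.INTER_CUBIC))
print([proj(f,p) for p in [[0.5752,-0.2473,0.01],[0.5626,-0.2953,.01]]])"
```

```text
tcp [ 0.5719 -0.272   0.0063] [-3.1414 -0.      1.3088] F [-0.1353 -0.6069  0.3702] t 3.0 w 0.6499578105938237
shift [-0.0008 -0.0028  0.0033] turn -0.0022001479516426947
[(np.float64(248.48923423341728), np.float64(192.5287205378661)), (np.float64(249.31051542418325), np.float64(258.5582550885993))]
```

View pics/w2b.png

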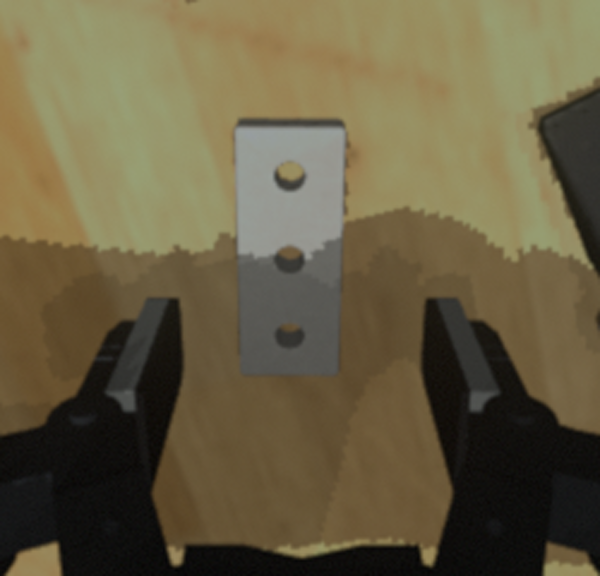

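```bash
python3 -c "
from h import *
f=load('w2');s=manip.sense();P=lambda p:np.round((np.array(proj(f,p))-[130,120])*2.4)
p=s['tcp_pos'];print('tcp',p,[P(p+[0,0,h]) for h in (0,.01,.02)])
for c in [(290,176),(290,259),(290,336)]: print(onz(f,130+c[0]/2.4,120+c[1]/2.4,.010))
print('tips',[onz(f,130+c/2.4,120+300/2.4,.014) for c in (180,425)])
"
```

```text
tcp [ 0.5719 -0.272   0.0063] [array([296., 251.]), array([296., 266.]), array([296., 283.])]
[ 0.5765 -0.2482  0.01  ]
[ 0.57   -0.2724  0.01  ]
[ 0.5633 -0.2967  0.01  ]
tips [array([ 0.5369, -0.2749,  0.014 ]), array([ 0.6043, -0.2929,  0.014 ])]
```

```bash
python3 -c "
from h import *
f=load('w2');s=manip.sense();P=lambda p:np.round((np.array(proj(f,p))-[130,120])*2.4)
r=Rn.from_euler('xyz',s['ee_rot']).as_matrix()
for b in (0,.01,.02,.03): print(b,[[P(s['tcp_pos']+r@np.array([x,y,-b])) for y in (-.0275,.0275)] for x in (.011,-.011)])
"
```

```text
0 [[array([200., 215.]), array([393., 216.])], [array([203., 285.]), array([390., 285.])]]
0.01 [[array([194., 229.]), array([398., 230.])], [array([198., 301.]), array([394., 302.])]]
0.02 [[array([189., 245.]), array([403., 245.])], [array([193., 320.]), array([399., 320.])]]
0.03 [[array([183., 262.]), array([409., 262.])], [array([187., 340.]), array([404., 341.])]]
```

Emit:
step_arm([
  [0, -0.002, 0.004, 0, 0.3],
  [0, -0.002, 0.007, 0, 0.3],
  [0, -0.002, 0.01, 0, 0.3],
  [0, -0.002, 0.01, 0, 0.3],
])

```text
t: 3.33
tcp_pos: [0.5692, -0.2711, -0.0046]
ee_rot: [-3.14, -0.0, 1.309]
force: [0.3, -0.6, 0.0]
gripper_width: 0.652
finger_force: 0.0
```

Emit:
step_arm([
  [0, 0, 0.003, 0, 0.3],
  [0, 0, 0.006, 0, 0.3],
  [0, 0, 0.009, 0, 0.3],
  [0, 0, 0.012, 0, 0.3],
  [0, 0, 0.012, 0, 0.3],
])

```text
t: 3.75
tcp_pos: [0.5695, -0.2712, -0.0164]
ee_rot: [-3.14, -0.0, 1.309]
force: [-0.8, -0.1, -0.1]
gripper_width: 0.649
finger_force: 0.0
```

Emit:
step_arm([
  [0, 0, 0.003, 0, 0.3],
  [0, 0, 0.006, 0, 0.3],
  [0, 0, 0.009, 0, 0.3],
  [0, 0, 0.012, 0, 0.3],
  [0, 0, 0.012, 0, 0.3],
])

```text
t: 4.17
tcp_pos: [0.5695, -0.2712, -0.0284]
ee_rot: [-3.14, -0.0, 1.309]
force: [-1.2, 0.0, 0.1]
gripper_width: 0.648
finger_force: 0.0
```

```bash
python3 -c "
from h import *
f=grab('wrist','w3');go([.569,-.272,-.035],1.311)
cv2.imwrite('pics/w3b.png',cv2.resize(f['color'][120:360,130:380],None,fx=2.4,fy=2.4,interpolation=cv2.INTER_CUBIC))
"
```

```text
tcp [ 0.5696 -0.2713 -0.0281] [-3.1406 -0.0002  1.3088] F [ 0.3943 -0.1526 -0.095 ] t 4.2167 w 0.6512784961556709
shift [-0.0008 -0.0004  0.0069] turn -0.0022201735148299484
```

View pics/w3b.png

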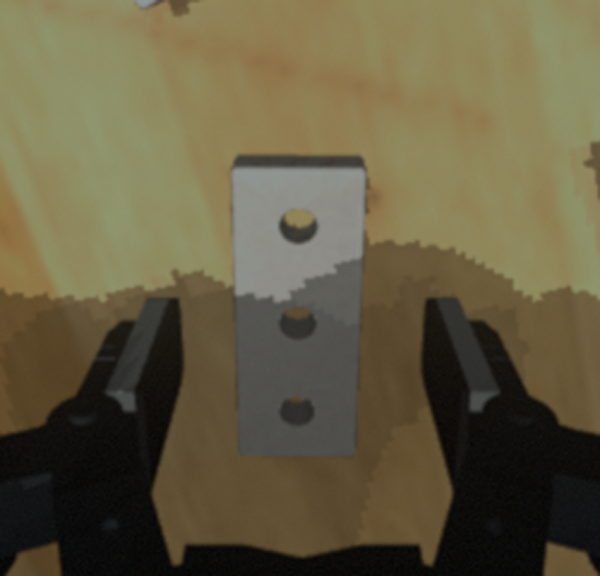

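Emit:
step_arm([
  [0, -0.0015, 0.003, 0, 0.3],
  [0, -0.0015, 0.006, 0, 0.3],
  [0, -0.0015, 0.009, 0, 0.3],
  [0, -0.0015, 0.011, 0, 0.3],
  [0, -0.0015, 0.011, 0, 0.3],
])

```text
t: 4.63
tcp_pos: [0.5681, -0.2709, -0.0393]
ee_rot: [-3.141, -0.0, 1.309]
force: [0.2, -0.1, -0.4]
gripper_width: 0.648
finger_force: 0.0
```

Emit:
step_arm([
  [0, 0, 0, 0, -0.3],
  [0, 0, 0, 0, -0.7],
  [0, 0, 0, 0, -0.7],
  [0, 0, 0, 0, -0.7],
  [0, 0, 0, 0, -0.7],
  [0, 0, 0, 0, -0.7],
])

```text
t: 5.13
tcp_pos: [0.569, -0.2713, -0.0382]
ee_rot: [3.141, 0.0, 1.309]
force: [0.0, 0.4, 2.5]
gripper_width: 0.334
finger_force: 60.2
```

Emit:
step_arm([
  [0, 0, -0.02, 0, -0.7],
  [0, 0, -0.06, 0, -0.7],
  [0, 0, -0.1, 0, -0.7],
  [0, 0, -0.14, 0, -0.7],
  [0, 0, -0.14, 0, -0.7],
])

```text
t: 5.55
tcp_pos: [0.5737, -0.2736, 0.11]
ee_rot: [3.128, 0.003, 1.309]
force: [1.1, -1.3, -1.0]
gripper_width: 0.328
finger_force: 59.9
```

```bash
python3 -c "
from h import *
go([.614,-.01,.11],1.65)"
```

```text
tcp [ 0.5737 -0.2736  0.11  ] [3.1277 0.0026 1.3087] F [ 1.1453 -1.2515 -1.034 ] t 5.55 w 0.3281655276618091
shift [ 0.265  -0.0294 -0.0011] turn -0.3412577357194406
```

Emit:
step_arm([
  [0.04, -0.003, 0, -0.04, -0.7],
  [0.08, -0.008, 0, -0.1, -0.7],
  [0.12, -0.013, 0, -0.16, -0.7],
  [0.16, -0.018, 0, -0.22, -0.7],
  [0.2, -0.022, 0, -0.28, -0.7],
  [0.23, -0.026, 0, -0.341, -0.7],
  [0.255, -0.029, 0, -0.341, -0.7],
  [0.265, -0.029, 0, -0.341, -0.7],
])

```text
t: 6.22
tcp_pos: [0.6088, -0.0038, 0.1007]
ee_rot: [-3.141, -0.002, 1.654]
force: [-0.9, -0.6, -1.0]
gripper_width: 0.333
finger_force: 59.9
```

Emit:
step_arm([
  [0, 0, 0, 0, -0.7],
  [0, 0, 0, 0, -0.7],
])

```text
t: 6.38
tcp_pos: [0.6089, -0.0079, 0.1009]
ee_rot: [-3.141, 0.001, 1.65]
force: [-0.4, -0.5, -1.1]
gripper_width: 0.329
finger_force: 59.9
```

```bash
python3 -c "
from h import *
f=grab('wrist','w4');go([.614,-.01,.11],1.65)
cv2.imwrite('pics/w4b.png',cv2.resize(f['color'],(800,600),interpolation=cv2.INTER_CUBIC))
"
```

```text
tcp [ 0.6088 -0.0087  0.101 ] [-3.1406  0.0009  1.6491] F [ 0.9467  0.2606 -0.3983] t 6.4333 w 0.3301103146091177
shift [-0.0017  0.0051 -0.009 ] turn -0.0008908749524358939
```

View pics/w4b.png

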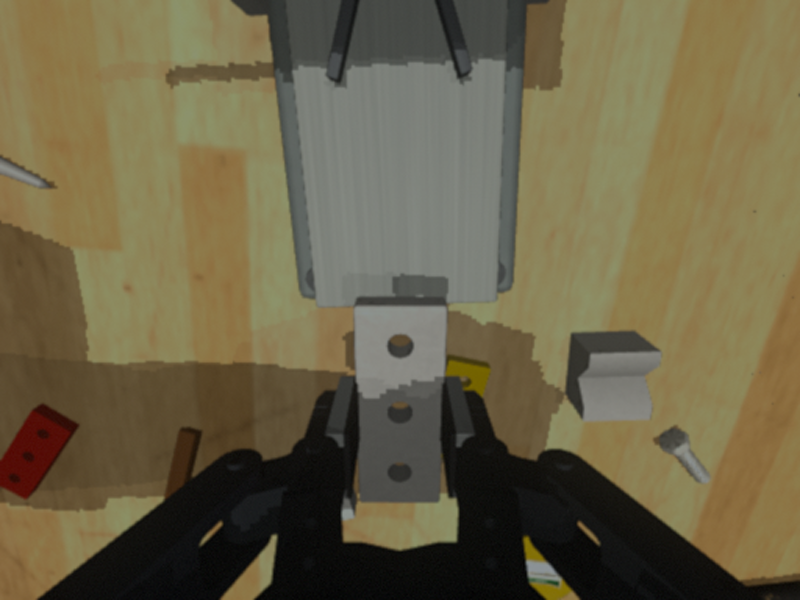

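Run:
```python
from h import *
w=load('w4');t=load('top0')
u=lambda x0,y0,k,U,V:((U+.5)/k-.5+x0,(V+.5)/k-.5+y0)
W=lambda U,V:(w,*u(0,0,1.5625,U,V));B=lambda U,V:(t,*u(200,140,3,U-400,V))
P={n:onz(*W(*p),z) for n,p,z in [('eL',(316,306),.04),('eR',(497,301),.04),('lfar',(293,66),.04),('rfar',(505,60),.04),('gL',(336,79),.053),('gR',(465,74),.053),('blank1',(400,345),.103),('b3',(400,472),.103)]}
for n in P: print(n,P[n])
a=lambda d:np.degrees(np.arctan2(d[1],d[0]))
print('widths',np.linalg.norm(P['eL']-P['eR']),np.linalg.norm(P['lfar']-P['rfar']),np.linalg.norm(P['gL']-P['gR']))
print('feed yaw', a(P['lfar']-P['eL']),a(P['rfar']-P['eR']),a(P['eR']-P['eL'])+90,a(P['gR']-P['gL'])+90)
print('tri eR',tri(W(497,301),B(600,42)),'eL',tri(W(316,306),B(611,150)))
# blank height from hole spacing
from math import dist
for z in (.06,.08,.09,.1,.11,.12,.13,.14,.15): 
    q=[onz(*W(*p),z) for p in[(400,345),(400,412),(400,472)]]; print(z,dist(q[0],q[2]),q[1])
w1=load('w1');V=lambda U,V:(w1,*u(0,0,1.5625,U,V));print(dist(onz(*V(402,205),.01),onz(*V(402,271),.01)))
```

```text
eL [ 0.5624 -0.0123  0.04  ]
eR [ 0.6655 -0.0009  0.04  ]
lfar [0.549  0.1098 0.04  ]
rfar [0.6506 0.1207 0.04  ]
gL [0.5716 0.1043 0.053 ]
gR [0.6306 0.1112 0.053 ]
blank1 [ 0.6101 -0.0044  0.103 ]
b3 [ 0.6156 -0.0719  0.103 ]
widths 0.10364079559859082 0.10218126869370993 0.05938237991111714
feed yaw 96.29601292377572 96.9790803052401 96.3265950134683 96.65008184013558
tri eR (array([ 0.6683, -0.0026,  0.0349]), [0.001471872527103617, 0.001471872527103416]) eL (array([ 0.5608, -0.0118,  0.0379]), [0.0017713429588136103, 0.0017713429588135617])
0.06 0.08400056785663236 [ 0.6151 -0.0657  0.06  ]
0.08 0.07644169663583988 [ 0.6141 -0.0529  0.08  ]
0.09 0.07266226102544368 [ 0.6135 -0.0465  0.09  ]
0.1 0.06888282541504744 [ 0.613  -0.0401  0.1   ]
0.11 0.0651033898046512 [ 0.6125 -0.0337  0.11  ]
0.12 0.06132395419425501 [ 0.6119 -0.0273  0.12  ]
0.13 0.05754451858385878 [ 0.6114 -0.0209  0.13  ]
0.14 0.053765082973462525 [ 0.6109 -0.0145  0.14  ]
0.15 0.04998564736306632 [ 0.6103 -0.0081  0.15  ]
0.049392026045684434
```

```bash
python3 -c "
from h import *
go([.6062,.0475,.012],1.684)"
```

```text
tcp [ 0.6088 -0.0087  0.101 ] [-3.1406  0.0009  1.6491] F [ 0.9467  0.2606 -0.3983] t 6.4333 w 0.3301103146091177
shift [0.0563 0.0019 0.0889] turn -0.0348908749524357
```

Emit:
step_arm([
  [0.028, 0.001, 0.01, -0.035, -0.7],
  [0.056, 0.002, 0.03, -0.035, -0.7],
  [0.056, 0.002, 0.05, -0.035, -0.7],
  [0.056, 0.002, 0.07, -0.035, -0.7],
  [0.056, 0.002, 0.085, -0.035, -0.7],
  [0.056, 0.002, 0.088, -0.035, -0.7],
  [0.056, 0.002, 0.088, -0.035, -0.7],
  [0.056, 0.002, 0.088, -0.035, -0.7],
])

```text
t: 7.1
tcp_pos: [0.6072, 0.0471, 0.0139]
ee_rot: [3.141, 0.0, 1.683]
force: [0.1, 0.2, -1.9]
gripper_width: 0.326
finger_force: 59.8
```

```bash
python3 -c "
from h import *
go([.6062,.0475,.0015],1.684)"
```

```text
tcp [0.6072 0.0471 0.0139] [3.1411 0.0002 1.683 ] F [ 0.0753  0.1809 -1.8843] t 7.1 w 0.3263563852581112
shift [ 0.0005 -0.001   0.0124] turn -0.0010178185541844798
```

Lower until touch.

Emit:
step_arm([
  [0, -0.001, 0.004, 0, -0.7],
  [0, -0.001, 0.008, 0, -0.7],
  [0, -0.001, 0.01, 0, -0.7],
  [0, -0.001, 0.011, 0, -0.7],
  [0, -0.001, 0.011, 0, -0.7],
])

```text
t: 7.52
tcp_pos: [0.6057, 0.0482, 0.0023]
ee_rot: [-3.141, 0.0, 1.685]
force: [-0.5, 0.4, -1.8]
gripper_width: 0.333
finger_force: 59.8
```

Emit:
step_arm([
  [0, 0, 0.001, 0, -0.7],
  [0, 0, 0.002, 0, -0.7],
  [0, 0, 0.002, 0, -0.7],
])

```text
t: 7.77
tcp_pos: [0.606, 0.0483, 0.0018]
ee_rot: [3.141, 0.0, 1.685]
force: [-2.3, -0.6, 6.6]
gripper_width: 0.329
finger_force: 60.7
```

Emit:
step_arm([
  [0, 0, -0.001, 0, 0.2],
  [0, 0, -0.001, 0, 0.2],
  [0, 0, -0.001, 0, 0.2],
  [0, 0, -0.001, 0, 0.2],
  [0, 0, -0.04, 0, 0.2],
  [0, 0, -0.08, 0, 0.2],
  [0, 0, -0.12, 0, 0.2],
  [0, 0, -0.12, 0, 0.2],
])

```text
t: 8.43
tcp_pos: [0.6116, 0.0487, 0.1289]
ee_rot: [3.127, 0.0, 1.685]
force: [2.0, 0.4, 1.2]
gripper_width: 0.599
finger_force: 0.0
```

```bash
python3 -c "
from h import *
f=grab('wrist','w5');go([.614,-.01,.11],1.65)
cv2.imwrite('pics/w5b.png',cv2.resize(f['color'],(800,600),interpolation=cv2.INTER_CUBIC))
"
```

```text
tcp [0.6101 0.0486 0.1256] [3.131  0.0004 1.6848] F [ 0.203  -0.3247 -0.3569] t 8.4833 w 0.6034363762071949
shift [-0.0586 -0.003   0.0156] turn 0.03480220197385053
```

View pics/w5b.png

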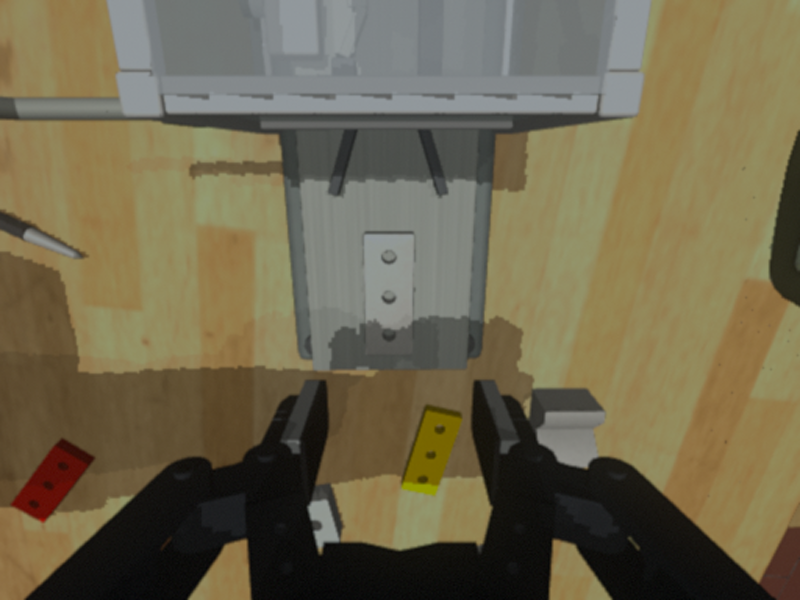

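Run:
```python
from h import *
w=load('w5')
W=lambda U,V:(w,(U+.5)/1.5625-.5,(V+.5)/1.5625-.5)
print('hook',onz(*W(20,107),.125),onz(*W(110,107),.125))
print('blank',[onz(*W(*p),.05) for p in[(389,257),(389,297),(389,335)]])
go([.428,-.285,.09],1.321)
```

```text
hook [0.46   0.1311 0.125 ] [0.4932 0.135  0.125 ]
blank [array([0.6051, 0.072 , 0.05  ]), array([0.6077, 0.0472, 0.05  ]), array([0.6105, 0.0221, 0.05  ])]
tcp [0.6101 0.0486 0.1256] [3.131  0.0004 1.6848] F [ 0.203  -0.3247 -0.3569] t 8.4833 w 0.6034363762071949
shift [-0.3107 -0.2193  0.0334] turn 0.3638022019738507
```

Emit:
step_arm([
  [-0.03, -0.02, 0, 0.05, 0.2],
  [-0.25, -0.175, 0.02, 0.36, 0.2],
  [-0.25, -0.175, 0.02, 0.36, 0.2],
  [-0.25, -0.175, 0.02, 0.36, 0.2],
  [-0.25, -0.175, 0.02, 0.36, 0.2],
  [-0.25, -0.175, 0.02, 0.36, 0.2],
  [-0.25, -0.175, 0.02, 0.36, 0.2],
  [-0.25, -0.175, 0.02, 0.36, 0.2],
])

```text
t: 9.15
tcp_pos: [0.4567, -0.2228, 0.0989]
ee_rot: [-3.138, 0.001, 1.321]
force: [1.0, -0.5, 1.1]
gripper_width: 0.6
finger_force: 0.0
```

```bash
python3 -c "
from h import *
go([.428,-.285,.09],1.321)"
```

```text
tcp [ 0.4567 -0.2228  0.0989] [-3.1384  0.0012  1.3214] F [ 0.9739 -0.5122  1.1285] t 9.15 w 0.6000323500807102
shift [-0.0673 -0.0125  0.009 ] turn 0.00037892045551579656
```

Emit:
step_arm([
  [-0.04, -0.007, 0.005, 0, 0.2],
  [-0.067, -0.012, 0.01, 0, 0.2],
  [-0.067, -0.012, 0.02, 0, 0.2],
  [-0.067, -0.012, 0.03, 0, 0.2],
  [-0.067, -0.012, 0.03, 0, 0.2],
  [-0.067, -0.012, 0.03, 0, 0.2],
])

```text
t: 9.65
tcp_pos: [0.4316, -0.2805, 0.069]
ee_rot: [-3.139, -0.001, 1.326]
force: [-0.1, 0.1, 0.4]
gripper_width: 0.6
finger_force: 0.0
```

```bash
python3 -c "
from h import *
f=grab('wrist','w6');go([.428,-.285,-.006],1.321)
P=lambda p:np.round((np.array(proj(f,p)))*1.5625)
print('tcp',[P(manip.sense()['tcp_pos']+[0,0,h]) for h in(0,.04)])
cv2.imwrite('pics/w6b.png',cv2.resize(f['color'],(800,600),interpolation=cv2.INTER_CUBIC))
"
```

```text
tcp [ 0.4324 -0.2807  0.0697] [-3.1401 -0.0009  1.3265] F [-0.5749  0.381  -0.9825] t 9.7 w 0.6001935415723652
shift [-0.0052 -0.0031  0.0757] turn 0.005505327400807225
tcp [array([398., 352.]), array([397., 399.])]
```

View pics/w6b.png

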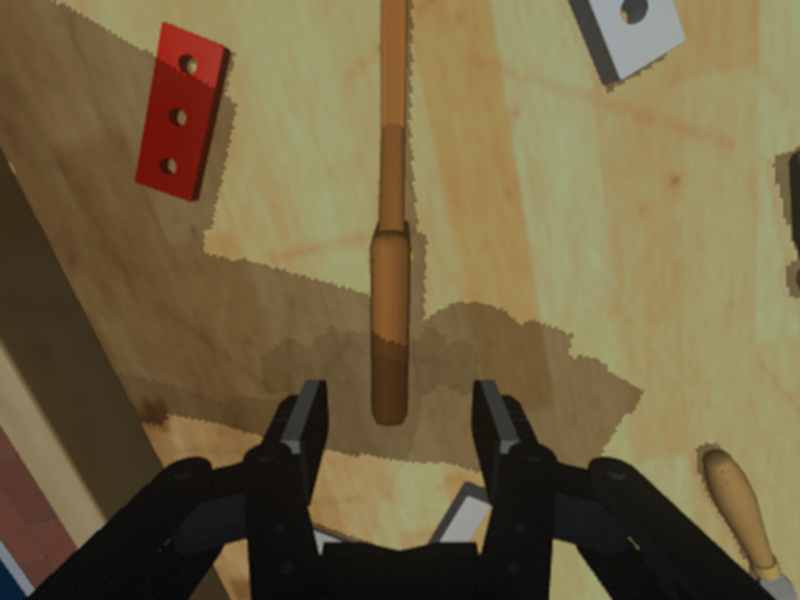

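Run:
```python
from h import *
w=load('w6');w1=load('w1')
W=lambda U,V:(w,(U+.5)/1.5625-.5,(V+.5)/1.5625-.5);V=lambda U,V:(w1,(U+.5)/1.5625-.5,(V+.5)/1.5625-.5)
b,f=onz(*W(390,422),.062),onz(*W(391,236),.062); n=onz(*W(394,2),.015)
print(b,f,np.linalg.norm(b-f),np.degrees(np.arctan2(*(f-b)[1::-1])),n,np.degrees(np.arctan2(*(n-b)[1::-1])))
print(tri(W(390,422),V(209,371)))
d=(n-b)/np.linalg.norm((n-b)[:2]);o=b+.036*(f-b)/np.linalg.norm(f-b);print('origin',o)
go([o[0],o[1],-.006],1.3215)
```

```text
[ 0.4184 -0.3199  0.062 ] [ 0.4415 -0.2313  0.062 ] 0.09161666989888878 75.39999717312378 [ 0.466 -0.137  0.015] 75.42459977715488
(array([ 0.419 , -0.3188,  0.0625]), [0.0007937214974741684, 0.0007937214974742892])
origin [ 0.4275 -0.2851  0.062 ]
tcp [ 0.4324 -0.2807  0.0697] [-3.1401 -0.0009  1.3265] F [-0.5749  0.381  -0.9825] t 9.7 w 0.6001935415723652
shift [-0.0055 -0.0035  0.0757] turn 0.005005327400807058
```

Emit:
step_arm([
  [-0.0055, -0.004, 0.015, 0.01, 0.2],
  [-0.0055, -0.004, 0.035, 0.01, 0.2],
  [-0.0055, -0.004, 0.055, 0.01, 0.2],
  [-0.0055, -0.004, 0.07, 0.01, 0.2],
  [-0.0055, -0.004, 0.075, 0.01, 0.2],
  [-0.0055, -0.004, 0.075, 0.01, 0.2],
  [-0.0055, -0.004, 0.075, 0.01, 0.2],
])

```text
t: 10.28
tcp_pos: [0.4279, -0.2862, -0.004]
ee_rot: [3.141, 0.0, 1.316]
force: [0.8, -0.2, 1.3]
gripper_width: 0.598
finger_force: 0.0
```

Emit:
step_arm([
  [0, 0, 0, 0, -0.4],
  [0, 0, 0, 0, -0.8],
  [0, 0, 0, 0, -0.9],
  [0, 0, 0, 0, -0.9],
  [0, 0, 0, 0, -0.9],
  [0, 0, 0, 0, -0.9],
])

```text
t: 10.78
tcp_pos: [0.428, -0.2869, -0.0035]
ee_rot: [3.14, 0.0, 1.315]
force: [-0.3, 1.1, 5.5]
gripper_width: 0.202
finger_force: 58.6
```

Emit:
step_arm([
  [0, 0, -0.02, 0, -0.9],
  [0, 0, -0.05, 0, -0.9],
  [0, 0, -0.085, 0, -0.9],
  [0, 0, -0.085, 0, -0.9],
])

```text
t: 11.12
tcp_pos: [0.431, -0.2892, 0.0863]
ee_rot: [3.132, 0.003, 1.315]
force: [1.8, -0.9, -0.8]
gripper_width: 0.198
finger_force: 59.0
```

```bash
python3 -c "
from h import *
go([.634,-.182,.08],1.684)"
```

```text
tcp [ 0.431  -0.2892  0.0863] [3.1319 0.0035 1.3145] F [ 1.7875 -0.9386 -0.8369] t 11.1167 w 0.19796013753371233
shift [0.1552 0.1692 0.0074] turn -0.36946323493201216
```

Emit:
step_arm([
  [0.015, 0.017, 0, -0.03, -0.9],
  [0.04, 0.045, 0, -0.1, -0.9],
  [0.066, 0.073, 0, -0.17, -0.9],
  [0.092, 0.101, 0, -0.24, -0.9],
  [0.118, 0.129, 0.003, -0.31, -0.9],
  [0.138, 0.15, 0.005, -0.36, -0.9],
  [0.152, 0.165, 0.007, -0.37, -0.9],
  [0.156, 0.17, 0.007, -0.37, -0.9],
])

```text
t: 11.78
tcp_pos: [0.6339, -0.1765, 0.072]
ee_rot: [3.141, -0.001, 1.688]
force: [-0.5, -0.0, -1.7]
gripper_width: 0.201
finger_force: 58.9
```

Emit:
step_arm([
  [0, 0, 0.005, 0, -0.9],
  [0, 0, 0.015, 0, -0.9],
  [0, 0, 0.022, 0, -0.9],
  [0, 0, 0.022, 0, -0.9],
  [0, 0, 0.022, 0, -0.9],
])

```text
t: 12.2
tcp_pos: [0.629, -0.1792, 0.0504]
ee_rot: [-3.139, -0.001, 1.683]
force: [-0.3, 0.9, -0.4]
gripper_width: 0.206
finger_force: 58.9
```

```bash
python3 -c "
from h import *
go([.634,-.182,.039],1.684)
f=grab('top','t2');w=grab('wrist','w7');s=grab('scene','s2')
m=np.zeros((600,800,3),np.uint8)
c=lambda im,x,y,w,h,k:cv2.resize(im[y:y+h,x:x+w],None,fx=k,fy=k,interpolation=cv2.INTER_CUBIC)
m[:300,:400]=c(f['color'],210,130,100,75,4); m[300:,:400]=c(s['color'],220,190,100,75,4)
m[:300,400:]=c(w['color'],0,0,512,384,1)[42:342,56:456]
m[300:,400:]=c(w['color'],205,0,100,75,4)
cv2.imwrite('pics/m2.png',m)"
```

```text
tcp [ 0.629  -0.1792  0.0504] [-3.1388 -0.0009  1.6832] F [-0.3378  0.8809 -0.3659] t 12.2 w 0.20622236365780808
shift [-0.0034  0.0047  0.0114] turn -0.0007669177273612604
```

View pics/m2.png

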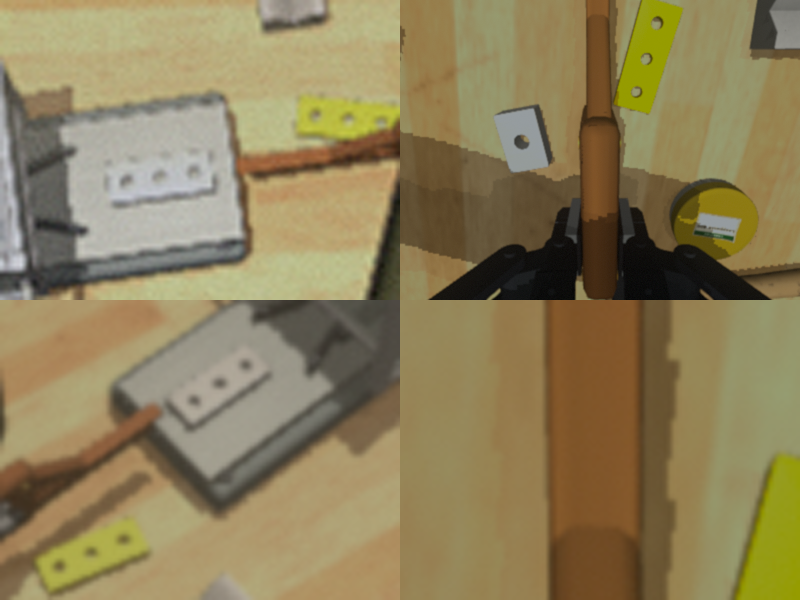

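Emit:
step_arm([
  [0, 0.0047, 0.004, 0, -0.9],
  [0, 0.0047, 0.008, 0, -0.9],
  [0, 0.0047, 0.011, 0, -0.9],
  [0, 0.0047, 0.011, 0, -0.9],
  [0, 0.0047, 0.011, 0, -0.9],
  [0, 0.0047, 0.011, 0, -0.9],
])

```text
t: 12.85
tcp_pos: [0.6358, -0.178, 0.0403]
ee_rot: [-3.141, -0.0, 1.685]
force: [0.1, 0.2, 0.1]
gripper_width: 0.199
finger_force: 58.9
```

```bash
python3 -c "
from h import *
go([.634,-.182,.038],1.684)
f=np.array([-.1132,.9936]);s=manip.sense();d=s['tcp_pos'][:2]-[.597,.1424];print('press x',d@f,'y',d@[-f[1],f[0]])"
```

```text
tcp [ 0.6358 -0.178   0.0403] [-3.1413 -0.0001  1.6849] F [0.0812 0.2245 0.1061] t 12.85 w 0.19893231770730363
shift [-0.0038 -0.0022  0.0023] turn 0.0008791588651559934
press x -0.3227398697156557 y -0.0022338660005522606
```

Emit:
step_arm([
  [0.003, -0.002, 0.001, 0, -0.9],
  [0.006, -0.002, 0.002, 0, -0.9],
  [0.009, -0.002, 0.002, 0, -0.9],
  [0.012, -0.002, 0.002, 0, -0.9],
  [0.015, -0.002, 0.002, 0, -0.9],
  [0.015, -0.002, 0.002, 0, -0.9],
])

```text
t: 13.35
tcp_pos: [0.632, -0.1626, 0.0385]
ee_rot: [-3.142, -0.0, 1.686]
force: [0.5, 0.0, -0.7]
gripper_width: 0.196
finger_force: 58.9
```

Emit:
step_arm([
  [0.0, 0, 0.001, 0, -0.9],
  [0, 0, 0.002, 0, -0.9],
  [0, 0, 0.002, 0, -0.9],
])

```text
t: 13.6
tcp_pos: [0.6322, -0.1635, 0.0362]
ee_rot: [3.141, -0.0, 1.685]
force: [0.2, -0.2, -0.9]
gripper_width: 0.197
finger_force: 59.0
```

Emit:
step_arm([
  [0, 0, 0.001, 0, -0.9],
  [0, 0, 0.001, 0, -0.9],
  [0, 0, 0.001, 0, -0.9],
])

```text
t: 13.85
tcp_pos: [0.6323, -0.1636, 0.0356]
ee_rot: [3.141, 0.0, 1.685]
force: [-0.2, -0.4, 1.1]
gripper_width: 0.202
finger_force: 59.2
```

Emit:
step_arm([
  [0.004, 0, 0, 0, -0.9],
  [0.009, 0, 0, 0, -0.9],
  [0.014, 0, 0, 0, -0.9],
  [0.019, 0, 0, 0, -0.9],
  [0.024, 0, 0, 0, -0.9],
  [0.029, 0, 0, 0, -0.9],
  [0.034, 0, 0, 0, -0.9],
  [0.034, 0, 0, 0, -0.9],
])

```text
t: 14.52
tcp_pos: [0.6282, -0.1281, 0.0355]
ee_rot: [3.141, -0.001, 1.686]
force: [-0.3, 1.2, 0.3]
gripper_width: 0.202
finger_force: 59.2
```

```bash
cat >> h.py <<'E'
def px():
    s=manip.sense();f=np.array([-.1132,.9936]);g=np.array([-f[1],f[0]]);d=s['tcp_pos'][:2]-[.597,.1424]
    print('t',s['t'],'press x',d@f,'y',d@g,'z',s['tcp_pos'][2],'yaw',s['ee_rot'][2],'Ffeed',s['force'][:2]@f,'Fy',s['force'][:2]@g,'Fz',s['force'][2],'face',d@f+.1666)
E
python3 -c "
from h import *
px()
for n in ('top','scene'):
    f=grab(n,n+'3');
f=load('top3');g=cv2.cvtColor(f['color'],cv2.COLOR_BGR2GRAY)[155:200,205:280];
h=cv2.cvtColor(f['color'],cv2.COLOR_BGR2HSV)[150:200,205:290]
m=((h[...,0]<14)&(h[...,1]>110)).nonzero();print('stick cols',205+m[1].min(),[ (205+c,150+m[0][m[1]==c].mean()) for c in (m[1].min(),m[1].min()+3,m[1].min()+8)])
"
```

```text
t 14.5167 press x -0.27228746825642236 y -0.0003874071790443065 z 0.035536922292098615 yaw 1.6859397684777084 Ffeed 1.229859852378326 Fy 0.18056798801409868 Fz 0.33823109916063443 face -0.10568746825642236
stick cols 253 [(np.int64(253), np.float64(173.0)), (np.int64(256), np.float64(172.5)), (np.int64(261), np.float64(171.5))]
```

```bash
cat >> h.py <<'E'
def P2W(x,y,z): return np.array([.597-.1132*x-.9936*y,.1424+.9936*x-.1132*y,z])
def look(n,xs,y=0,z=.05,fn='tmp'):
    f=grab(n,fn);g=cv2.cvtColor(f['color'],cv2.COLOR_BGR2GRAY)
    for x in xs:
        u,v=proj(f,P2W(x,y,z)); p=cv2.getRectSubPix(f['color'],(1,1),(float(u),float(v)))[0,0]; print(round(x,3),p,end='; ')
    print()
E
python3 -c "
from h import *
f=load('top3');print('lip pred',proj(f,P2W(-.0977,0,.055)))
look('top',np.arange(-.14,.0,.005),.010)
look('scene',np.arange(-.14,.0,.005),.010)
"
```

```text
lip pred (np.float64(250.46080974664264), np.float64(172.95191854066834))
-0.14 [143 149 149]; -0.135 [130 139 139]; -0.13 [132 140 141]; -0.125 [138 144 143]; -0.12 [143 149 149]; -0.115 [132 139 141]; -0.11 [131 135 132]; -0.105 [191 193 189]; -0.1 [198 195 191]; -0.095 [195 193 191]; -0.09 [201 195 192]; -0.085 [198 190 190]; -0.08 [199 193 191]; -0.075 [200 194 190]; -0.07 [197 192 191]; -0.065 [200 195 192]; -0.06 [198 191 189]; -0.055 [199 192 191]; -0.05 [197 192 190]; -0.045 [198 192 191]; -0.04 [197 194 192]; -0.035 [198 192 190]; -0.03 [171 178 177]; -0.025 [128 134 136]; -0.02 [88 95 94]; -0.015 [90 93 95]; -0.01 [90 95 96]; -0.005 [92 97 96]; 0.0 [90 94 95]; 
-0.14 [103 123 145]; -0.135 [107 127 147]; -0.13 [104 124 145]; -0.125 [112 131 150]; -0.12 [105 124 145]; -0.115 [ 96 115 136]; -0.11 [ 85 104 126]; -0.105 [105 123 147]; -0.1 [119 137 159]; -0.095 [139 153 164]; -0.09 [149 163 171]; -0.085 [153 168 175]; -0.08 [154 168 176]; -0.075 [153 167 176]; -0.07 [151 165 173]; -0.065 [151 164 172]; -0.06 [153 167 174]; -0.055 [153 166 175]; -0.05 [151 164 173]; -0.045 [150 162 171]; -0.04 [150 163 171]; -0.035 [145 158 166]; -0.03 [113 124 129]; -0.025 [79 89 92]; -0.02 [75 85 88]; -0.015 [74 83 87]; -0.01 [74 83 86]; -0.005 [72 80 85]; 0.0 [73 81 85];
```

Emit:
step_arm([
  [0.004, 0, 0, 0, -0.9],
  [0.009, 0, 0, 0, -0.9],
  [0.014, 0, 0, 0, -0.9],
  [0.019, 0, 0, 0, -0.9],
  [0.024, 0, 0, 0, -0.9],
  [0.029, 0, 0, 0, -0.9],
  [0.034, 0, 0, 0, -0.9],
  [0.034, 0, 0, 0, -0.9],
])

```text
t: 15.38
tcp_pos: [0.6245, -0.0945, 0.0356]
ee_rot: [3.141, -0.001, 1.686]
force: [0.5, -1.1, 2.9]
gripper_width: 0.198
finger_force: 59.4
```

```bash
python3 -c "
from h import *
px()
for y in(-.012,-.0,.012): look('top',np.arange(-.09,-.04,.005),y)
for x in (-.06,-.045): print(x,end=' ');f=load('tmp');print([(round(y,3),int(f['color'][tuple(int(round(q)) for q in proj(f,P2W(x,y,.05))[::-1])][1])) for y in np.arange(-.024,.025,.003)])
"
```

```text
t 15.3833 press x -0.23844549356289887 y -0.00046670951409771844 z 0.035599186566558666 yaw 1.6858954911828352 Ffeed -1.119816116752601 Fy -0.40074654696785816 Fz 2.8938720869622006 face -0.07184549356289888
-0.09 [176 186 184]; -0.085 [175 184 182]; -0.08 [172 179 177]; -0.075 [158 164 165]; -0.07 [183 188 187]; -0.065 [179 185 185]; -0.06 [161 167 166]; -0.055 [178 184 182]; -0.05 [183 188 186]; -0.045 [178 186 184]; 
-0.09 [ 62 101 160]; -0.085 [ 64 104 160]; -0.08 [ 62 100 157]; -0.075 [ 57  98 157]; -0.07 [ 70 106 159]; -0.065 [123 133 149]; -0.06 [117 118 120]; -0.055 [179 179 176]; -0.05 [195 193 191]; -0.045 [194 190 188]; 
-0.09 [160 167 167]; -0.085 [166 175 174]; -0.08 [174 184 181]; -0.075 [148 151 151]; -0.07 [200 199 195]; -0.065 [201 196 194]; -0.06 [200 193 190]; -0.055 [198 189 188]; -0.05 [197 191 188]; -0.045 [200 194 192]; 
-0.06 [(np.float64(-0.024), 181), (np.float64(-0.021), 180), (np.float64(-0.018), 180), (np.float64(-0.015), 148), (np.float64(-0.012), 160), (np.float64(-0.009), 193), (np.float64(-0.006), 190), (np.float64(-0.003), 155), (np.float64(-0.0), 119), (np.float64(0.003), 148), (np.float64(0.006), 174), (np.float64(0.009), 194), (np.float64(0.012), 195), (np.float64(0.015), 148), (np.float64(0.018), 123), (np.float64(0.021), 168), (np.float64(0.024), 182)]
-0.045 [(np.float64(-0.024), 181), (np.float64(-0.021), 178), (np.float64(-0.018), 180), (np.float64(-0.015), 178), (np.float64(-0.012), 184), (np.float64(-0.009), 191), (np.float64(-0.006), 192), (np.float64(-0.003), 191), (np.float64(-0.0), 193), (np.float64(0.003), 189), (np.float64(0.006), 190), (np.float64(0.009), 196), (np.float64(0.012), 194), (np.float64(0.015), 145), (np.float64(0.018), 134), (np.float64(0.021), 184), (np.float64(0.024), 188)]
```

Emit:
step_arm([
  [0.004, 0, 0, 0, -0.9],
  [0.008, 0, 0, 0, -0.9],
  [0.012, 0, 0, 0, -0.9],
  [0.016, 0, 0, 0, -0.9],
  [0.02, 0, 0, 0, -0.9],
  [0.024, 0, 0, 0, -0.9],
  [0.028, 0, 0, 0, -0.9],
  [0.028, 0, 0, 0, -0.9],
])

```text
t: 16.2
tcp_pos: [0.6217, -0.0682, 0.036]
ee_rot: [3.141, 0.001, 1.685]
force: [0.1, -2.2, 4.8]
gripper_width: 0.204
finger_force: 59.8
```

Emit:
step_arm([
  [0.003, 0, 0, 0, -0.9],
  [0.006, 0, 0, 0, -0.9],
  [0.009, 0, 0, 0, -0.9],
  [0.012, 0, 0, 0, -0.9],
  [0.015, 0, 0, 0, -0.9],
  [0.018, 0, 0, 0, -0.9],
  [0.02, 0, 0, 0, -0.9],
  [0.02, 0, 0, 0, -0.9],
])

```text
t: 16.87
tcp_pos: [0.6199, -0.0498, 0.0364]
ee_rot: [3.14, 0.004, 1.684]
force: [0.7, -5.7, 6.2]
gripper_width: 0.198
finger_force: 59.9
```

```bash
python3 -c "
from h import *
px()"
```

```text
t 16.8667 press x -0.1935303455449991 y -0.0010377605111556963 z 0.0363583608455078 yaw 1.6839792794667061 Ffeed -5.7886803686643455 Fy -0.028551780762474 Fz 6.243689280179934 face -0.026930345544999096
```

Emit:
step_arm([
  [0.003, 0, -0.0005, 0, -0.9],
  [0.006, 0, -0.0005, 0, -0.9],
  [0.01, 0, -0.0005, 0, -0.9],
  [0.014, 0, -0.0005, 0, -0.9],
  [0.018, 0, -0.0005, 0, -0.9],
  [0.022, 0, -0.0005, 0, -0.9],
  [0.026, 0, -0.0005, 0, -0.9],
  [0.03, 0, -0.0005, 0, -0.9],
])

```text
t: 17.53
tcp_pos: [0.6166, -0.0207, 0.0365]
ee_rot: [3.14, 0.005, 1.683]
force: [1.5, -7.2, 5.4]
gripper_width: 0.199
finger_force: 59.7
```

Emit:
step_arm([
  [0.002, 0, 0, 0, -0.9],
  [0.004, 0, 0, 0, -0.9],
  [0.006, 0, 0, 0, -0.9],
  [0.008, 0, 0, 0, -0.9],
  [0.008, 0, 0, 0, -0.9],
])

```text
t: 17.95
tcp_pos: [0.6158, -0.0122, 0.0365]
ee_rot: [3.14, 0.004, 1.683]
force: [2.6, -4.7, 4.7]
gripper_width: 0.199
finger_force: 59.6
```

```bash
python3 -c "
from h import *
px()"
```

```text
t 17.95 press x -0.15569686867786214 y -0.0011932928539807423 z 0.03652632474314034 yaw 1.6833090868558167 Ffeed -4.9790372778628695 Fy -2.052329324298499 Fz 4.731890730878474 face 0.010903131322137855
```

Emit:
step_arm([
  [0.0015, 0, 0, 0, -0.9],
  [0.003, 0, 0, 0, -0.9],
  [0.0045, 0, 0, 0, -0.9],
  [0.006, 0, 0, 0, -0.9],
])

```text
t: 18.28
tcp_pos: [0.6152, -0.0067, 0.0365]
ee_rot: [3.14, 0.005, 1.683]
force: [2.2, -6.4, 4.8]
gripper_width: 0.203
finger_force: 59.6
```

Emit:
step_arm([
  [0.0015, 0, 0, 0, -0.9],
  [0.003, 0, 0, 0, -0.9],
  [0.0045, 0, 0, 0, -0.9],
])

```text
t: 18.53
tcp_pos: [0.6147, -0.0022, 0.0365]
ee_rot: [3.14, 0.005, 1.683]
force: [1.8, -6.3, 4.6]
gripper_width: 0.199
finger_force: 59.6
```

Emit:
step_arm([
  [0.0015, 0, 0, 0, -0.9],
  [0.003, 0, 0, 0, -0.9],
  [0.0045, 0, 0, 0, -0.9],
])

```text
t: 18.78
tcp_pos: [0.6142, 0.0022, 0.0365]
ee_rot: [3.14, 0.005, 1.683]
force: [1.8, -6.1, 4.2]
gripper_width: 0.201
finger_force: 59.6
```

Emit:
step_arm([
  [0.0015, 0, 0, 0, -0.9],
  [0.003, 0, 0, 0, -0.9],
  [0.0045, 0, 0, 0, -0.9],
])

```text
t: 19.03
tcp_pos: [0.6137, 0.0067, 0.0365]
ee_rot: [3.14, 0.005, 1.683]
force: [1.8, -7.0, 4.8]
gripper_width: 0.204
finger_force: 59.6
```

Emit:
step_arm([
  [0.0015, 0, 0, 0, -0.9],
  [0.003, 0, 0, 0, -0.9],
  [0.0045, 0, 0, 0, -0.9],
])

```text
t: 19.28
tcp_pos: [0.6132, 0.0111, 0.0365]
ee_rot: [3.14, 0.005, 1.683]
force: [1.7, -7.0, 4.6]
gripper_width: 0.198
finger_force: 59.6
```

Emit:
step_arm([
  [0.0015, 0, 0, 0, -0.9],
  [0.003, 0, 0, 0, -0.9],
  [0.004, 0, 0, 0, -0.9],
])

```text
t: 19.53
tcp_pos: [0.6127, 0.0152, 0.0365]
ee_rot: [3.14, 0.005, 1.683]
force: [1.9, -6.9, 4.8]
gripper_width: 0.201
finger_force: 59.7
```

Emit:
step_arm([
  [0.001, 0, 0, 0, -0.9],
  [0.002, 0, 0, 0, -0.9],
  [0.003, 0, 0, 0, -0.9],
])

```text
t: 19.78
tcp_pos: [0.6124, 0.0181, 0.0365]
ee_rot: [3.14, 0.005, 1.683]
force: [2.1, -6.6, 5.0]
gripper_width: 0.198
finger_force: 59.7
```

Emit:
step_arm([
  [0.001, 0, 0, 0, -0.9],
  [0.002, 0, 0, 0, -0.9],
  [0.003, 0, 0, 0, -0.9],
])

```text
t: 20.03
tcp_pos: [0.612, 0.0208, 0.0365]
ee_rot: [3.14, 0.005, 1.683]
force: [1.7, -8.5, 5.3]
gripper_width: 0.198
finger_force: 59.6
```

Emit:
step_arm([
  [0.001, 0, 0, 0, -0.9],
  [0.002, 0, 0, 0, -0.9],
  [0.003, 0, 0, 0, -0.9],
])

```text
t: 20.28
tcp_pos: [0.6117, 0.0235, 0.0365]
ee_rot: [3.14, 0.006, 1.683]
force: [1.3, -7.4, 4.6]
gripper_width: 0.198
finger_force: 59.6
```

Emit:
step_arm([
  [0.001, 0, 0, 0, -0.9],
  [0.002, 0, 0, 0, -0.9],
  [0.002, 0, 0, 0, -0.9],
])

```text
t: 20.53
tcp_pos: [0.6115, 0.0247, 0.0365]
ee_rot: [3.14, 0.007, 1.682]
force: [1.8, -10.0, 5.7]
gripper_width: 0.203
finger_force: 59.7
```

Emit:
step_arm([
  [0.001, 0, 0, 0, -0.9],
  [0.002, 0, 0, 0, -0.9],
  [0.002, 0, 0, 0, -0.9],
])

```text
t: 20.78
tcp_pos: [0.6116, 0.0247, 0.0368]
ee_rot: [3.14, 0.011, 1.681]
force: [2.1, -15.1, 5.4]
gripper_width: 0.198
finger_force: 59.8
```

Emit:
step_arm([
  [0.001, 0, 0, 0, -0.9],
  [0.002, 0, 0, 0, -0.9],
  [0.002, 0, 0, 0, -0.9],
])

```text
t: 21.03
tcp_pos: [0.6118, 0.0246, 0.0371]
ee_rot: [3.139, 0.015, 1.68]
force: [2.9, -18.9, 7.5]
gripper_width: 0.198
finger_force: 59.7
```

Emit:
step_arm([
  [0.001, 0, 0, 0, -0.9],
  [0.001, 0, 0, 0, -0.9],
  [0.001, 0, 0, 0, -0.9],
  [0.001, 0, 0, 0, -0.9],
  [0.001, 0, 0, 0, -0.9],
  [0.001, 0, 0, 0, -0.9],
  [0.001, 0, 0, 0, -0.9],
  [0.001, 0, 0, 0, -0.9],
])

```text
t: 21.7
tcp_pos: [0.6118, 0.0246, 0.0373]
ee_rot: [3.139, 0.016, 1.68]
force: [1.8, -22.1, 8.0]
gripper_width: 0.199
finger_force: 59.9
```

Emit:
step_arm([
  [0, 0, 0, 0, -0.9],
  [0, 0, 0, 0, -0.9],
  [0, 0, 0, 0, -0.9],
  [0, 0, 0, 0, -0.9],
])

```text
t: 22.03
tcp_pos: [0.6117, 0.0246, 0.0372]
ee_rot: [3.139, 0.016, 1.68]
force: [2.3, -21.5, 8.0]
gripper_width: 0.202
finger_force: 59.9
```

```bash
python3 -c "
from h import *
px()"
```

```text
t 22.0333 press x -0.1186956456971164 y -0.0013055302128839683 z 0.037242349481327035 yaw 1.6797311041078453 Ffeed -21.602386892932238 Fy 0.1249484093797486 Fz 7.978886770879129 face 0.0479043543028836
```

Emit:
step_arm([
  [-0.004, 0, 0, 0, -0.9],
  [-0.008, 0, 0, 0, -0.9],
  [-0.014, 0, 0, 0, -0.9],
  [-0.022, 0, 0, 0, -0.9],
  [-0.032, 0, 0, 0, -0.9],
  [-0.047, 0, 0, 0, -0.9],
  [-0.062, 0, 0, 0, -0.9],
  [-0.077, 0, 0, 0, -0.9],
])

```text
t: 22.7
tcp_pos: [0.618, -0.0421, 0.036]
ee_rot: [-3.141, -0.003, 1.686]
force: [-0.8, 2.5, 4.2]
gripper_width: 0.199
finger_force: 59.2
```

Emit:
step_arm([
  [-0.02, 0, -0.001, 0, -0.9],
  [-0.04, 0, -0.002, 0, -0.9],
  [-0.06, 0, -0.002, 0, -0.9],
  [-0.08, 0, -0.003, 0, -0.9],
  [-0.1, 0, -0.02, 0, -0.9],
  [-0.12, 0, -0.04, 0, -0.9],
  [-0.13, 0, -0.06, 0, -0.9],
  [-0.13, 0, -0.08, 0, -0.9],
])

```text
t: 23.37
tcp_pos: [0.6317, -0.1754, 0.1148]
ee_rot: [-3.138, 0.0, 1.682]
force: [0.3, -0.4, -1.4]
gripper_width: 0.204
finger_force: 58.6
```

```bash
python3 -c "
from h import *
px()
look('top',np.arange(-.15,.01,.01),.0)
h=P2W(.005-.035-.0016,.120,.16);print(h);go(h,1.684)
go(P2W(-.2,.120,.16),1.684)
"
```

```text
t 23.3667 press x -0.31971068926067486 y 0.001506082245374088 z 0.1147884434116878 yaw 1.6815400437785386 Ffeed -0.3932905493303176 Fy -0.2207973730602511 Fz -1.4062429158617775 face -0.15311068926067486
-0.15 [112 123 130]; -0.14 [172 182 182]; -0.13 [172 180 180]; -0.12 [172 180 183]; -0.11 [175 185 185]; -0.1 [174 182 184]; -0.09 [172 181 182]; -0.08 [171 178 180]; -0.07 [172 180 181]; -0.06 [170 179 179]; -0.05 [169 178 179]; -0.04 [167 175 175]; -0.03 [170 179 177]; -0.02 [90 95 95]; -0.01 [89 93 94]; 0.0 [84 91 91]; 
[0.4813 0.0974 0.16  ]
tcp [ 0.6343 -0.1749  0.1196] [3.1386 0.0021 1.6824] F [ 1.0105 -0.4382  2.0602] t 23.4167 w 0.19658384835351805
shift [ 0.2876 -0.1215 -0.0414] turn -0.0016225267031675372
tcp [ 0.6343 -0.1749  0.1196] [3.1386 0.0021 1.6824] F [ 1.0105 -0.4382  2.0602] t 23.4167 w 0.19658384835351805
shift [ 0.1192 -0.1212 -0.041 ] turn -0.0016225267031675372
```

```bash
python3 -c "
from h import *
w=grab('wrist','w8');a=load('w7')
A=a['color'][60:345,246:268].astype(np.float32);B=w['color'][60:345,246:268].astype(np.float32)
for n,I in (('w7',a),('w8',w)):
    h=cv2.cvtColor(I['color'],cv2.COLOR_BGR2GRAY)
    print(n,[int(h[r,250:260].mean()) for r in range(140,350,3)])
go(P2W(-.32,.19,.115),1.684)
"
```

```text
w7 [83, 83, 83, 83, 84, 84, 61, 45, 57, 65, 77, 81, 85, 88, 88, 88, 88, 88, 88, 88, 88, 88, 88, 88, 88, 88, 88, 87, 87, 88, 87, 88, 88, 87, 87, 87, 87, 87, 87, 82, 64, 48, 48, 49, 48, 48, 48, 47, 47, 47, 47, 47, 47, 47, 47, 47, 47, 47, 47, 47, 47, 47, 46, 46, 46, 47, 46, 71, 146, 145]
w8 [84, 84, 84, 84, 84, 84, 61, 45, 57, 62, 77, 81, 85, 88, 88, 88, 88, 88, 88, 88, 87, 88, 88, 87, 87, 87, 87, 87, 87, 87, 87, 88, 87, 88, 87, 87, 87, 87, 87, 75, 63, 48, 48, 48, 48, 48, 48, 47, 48, 47, 48, 47, 47, 48, 47, 48, 47, 48, 47, 47, 48, 46, 47, 47, 47, 47, 46, 74, 136, 136]
tcp [ 0.6346 -0.1742  0.1182] [3.1381 0.002  1.6832] F [ 0.4886  0.0392 -0.7461] t 23.4667 w 0.1972825296389176
shift [-0.0014 -0.1915  0.0025] turn -0.0008001739134044783
```

Emit:
step_arm([
  [0, -0.01, 0, 0, -0.9],
  [0, -0.035, 0, 0, -0.9],
  [0, -0.065, 0, 0, -0.9],
  [0, -0.095, 0, 0, -0.9],
  [0, -0.125, 0, 0, -0.9],
  [0, -0.155, 0, 0, -0.9],
  [0, -0.18, 0, 0, -0.9],
  [0, -0.19, 0, 0, -0.9],
])

```text
t: 24.13
tcp_pos: [0.4383, -0.1927, 0.1137]
ee_rot: [-3.135, -0.003, 1.684]
force: [-1.3, 0.2, -1.7]
gripper_width: 0.196
finger_force: 58.9
```

Emit:
step_arm([
  [0.01, 0, 0, 0, -0.9],
  [0.035, 0, 0, 0, -0.9],
  [0.065, 0, 0, 0, -0.9],
  [0.095, 0, 0, 0, -0.9],
  [0.125, 0, 0, 0, -0.9],
  [0.155, 0, 0, 0, -0.9],
  [0.18, 0, 0, 0, -0.9],
  [0.19, 0, 0, 0, -0.9],
])

```text
t: 24.8
tcp_pos: [0.4226, -0.0017, 0.1152]
ee_rot: [-3.141, -0.002, 1.689]
force: [0.1, 0.8, -1.0]
gripper_width: 0.196
finger_force: 58.9
```

```bash
python3 -c "
from h import *
px();go(P2W(-.0216,.185,.0985),1.684)
"
```

```text
t 24.8 press x -0.1234215267104843 y 0.18959300566000598 z 0.1152414040623752 yaw 1.688822484616806 Ffeed 0.7447090822349497 Fy -0.17216271695099367 Fz -1.030905903835291 face 0.0431784732895157
tcp [ 0.4226 -0.0017  0.1152] [-3.1409 -0.0018  1.6888] F [ 0.0868  0.7594 -1.0309] t 24.8 w 0.19582370223146844
shift [0.1018 0.0051 0.0169] turn 0.004822484616806122
```

Emit:
step_arm([
  [0.02, 0.001, 0.004, 0.004, -0.9],
  [0.045, 0.003, 0.008, 0.004, -0.9],
  [0.07, 0.004, 0.012, 0.004, -0.9],
  [0.09, 0.004, 0.016, 0.004, -0.9],
  [0.1, 0.004, 0.0168, 0.004, -0.9],
  [0.1, 0.004, 0.0168, 0.004, -0.9],
  [0.1, 0.004, 0.0168, 0.004, -0.9],
  [0.1, 0.004, 0.0168, 0.004, -0.9],
])

```text
t: 25.47
tcp_pos: [0.4158, 0.094, 0.0991]
ee_rot: [3.142, 0.001, 1.68]
force: [0.4, -1.0, -1.0]
gripper_width: 0.204
finger_force: 58.9
```

```bash
python3 -c "
from h import *
px();go(P2W(-.0216,.120,.0985),1.684)
w=grab('wrist','w9')
# hook prong check: scan along feed dir at several y for brightness at z=.125
for y in (.10,.125,.14):
    print(y,[(round(x*1000),int(w['color'][tuple(int(round(q)) for q in proj(w,P2W(x,y,.127))[::-1])][1])) for x in np.arange(-.016,.027,.003) if 0<=proj(w,P2W(x,y,.127))[1]<384])
t=grab('top','t4')
for y in (.09,.105,.12,.135): print(y,[(round(x*1000),int(t['color'][tuple(int(round(q)) for q in proj(t,P2W(x,y,.127))[::-1])][0])) for x in np.arange(-.016,.027,.003)])
"
```

```text
t 25.4667 press x -0.027553450373371896 y 0.185559555174299 z 0.09906843226455536 yaw 1.6803921567075681 Ffeed -1.0357549607028507 Fy -0.24148948323984348 Fz -1.0119364575033551 face 0.1390465496266281
tcp [0.4158 0.094  0.0991] [3.1415 0.0007 1.6804] F [ 0.3572 -1.0017 -1.0119] t 25.4667 w 0.20367528286575232
shift [0.0062 0.0655 0.0006] turn -0.0036078432924320225
0.1 [(-16, 125), (-13, 96), (-10, 100), (-7, 112), (-4, 117), (-1, 121), (2, 130), (5, 144), (8, 100), (11, 66), (14, 58), (17, 64), (20, 66), (23, 73), (26, 71)]
0.125 [(-16, 163), (-13, 158), (-10, 156), (-7, 156), (-4, 157), (-1, 158), (2, 134), (5, 146), (8, 98), (11, 146), (14, 99), (17, 143), (20, 147), (23, 133), (26, 144)]
0.14 [(-16, 90), (-13, 87), (-10, 90), (-7, 145), (-4, 127), (-1, 145), (2, 127), (5, 81), (8, 77), (11, 148), (14, 100), (17, 151), (20, 159), (23, 153), (26, 160)]
0.09 [(-16, 45), (-13, 46), (-10, 51), (-7, 47), (-4, 49), (-1, 30), (2, 43), (5, 55), (8, 57), (11, 45), (14, 52), (17, 44), (20, 44), (23, 50), (26, 53)]
0.105 [(-16, 42), (-13, 48), (-10, 51), (-7, 51), (-4, 35), (-1, 48), (2, 57), (5, 58), (8, 64), (11, 51), (14, 58), (17, 58), (20, 58), (23, 58), (26, 59)]
0.12 [(-16, 52), (-13, 53), (-10, 52), (-7, 46), (-4, 48), (-1, 54), (2, 77), (5, 73), (8, 78), (11, 76), (14, 72), (17, 70), (20, 69), (23, 70), (26, 70)]
0.135 [(-16, 48), (-13, 47), (-10, 50), (-7, 51), (-4, 44), (-1, 59), (2, 43), (5, 61), (8, 64), (11, 69), (14, 69), (17, 70), (20, 65), (23, 68), (26, 68)]
```

Emit:
step_arm([
  [0.003, 0, 0, -0.003, -0.9],
  [0.006, 0.004, 0, -0.003, -0.9],
  [0.006, 0.01, 0, -0.003, -0.9],
  [0.006, 0.016, 0, -0.003, -0.9],
  [0.006, 0.022, 0, -0.003, -0.9],
  [0.006, 0.028, 0, -0.003, -0.9],
  [0.006, 0.034, 0, -0.003, -0.9],
  [0.006, 0.034, 0, -0.003, -0.9],
])

```text
t: 26.23
tcp_pos: [0.4505, 0.1046, 0.0992]
ee_rot: [3.14, -0.0, 1.684]
force: [0.0, 0.6, -1.5]
gripper_width: 0.205
finger_force: 58.9
```

```bash
python3 -c "
from h import *
px();go(P2W(-.0216,.120,.0985),1.684)
"
```

```text
t 26.2333 press x -0.02098738324390314 y 0.14984880928810534 z 0.09918230775652713 yaw 1.6835834744596898 Ffeed 0.5975352333246692 Fy -0.08239648914903065 Fz -1.4798438925725663 face 0.14561261675609685
tcp [0.4505 0.1046 0.0992] [ 3.14   -0.0001  1.6836] F [ 0.0142  0.603  -1.4798] t 26.2333 w 0.2045446826643422
shift [-0.0006  0.0298  0.0007] turn -0.00041652554031035294
```

Emit:
step_arm([
  [0, 0.005, 0, 0, -0.9],
  [0, 0.01, 0, 0, -0.9],
  [0, 0.016, 0, 0, -0.9],
  [0, 0.022, 0, 0, -0.9],
  [0, 0.028, 0, 0, -0.9],
  [0, 0.031, 0, 0, -0.9],
  [0, 0.031, 0, 0, -0.9],
])

```text
t: 26.82
tcp_pos: [0.4804, 0.108, 0.0991]
ee_rot: [3.141, -0.0, 1.684]
force: [0.3, 0.3, -1.3]
gripper_width: 0.205
finger_force: 58.9
```

```bash
python3 -c "
from h import *
px()
"
```

```text
t 26.8167 press x -0.021004753532718717 y 0.11971872684940904 z 0.09913112618604936 yaw 1.6836592172544154 Ffeed 0.23544813473848034 Fy -0.3120396131547589 Fz -1.2528314412950383 face 0.14559524646728128
```

Emit:
step_arm([
  [-0.003, 0, 0.003, 0, -0.9],
  [-0.006, 0, 0.006, 0, -0.9],
  [-0.009, 0, 0.009, 0, -0.9],
  [-0.0105, 0, 0.012, 0, -0.9],
  [-0.0105, 0, 0.0135, 0, -0.9],
  [-0.0105, 0, 0.0135, 0, -0.9],
])

```text
t: 27.32
tcp_pos: [0.4803, 0.0992, 0.0855]
ee_rot: [3.141, -0.005, 1.684]
force: [0.2, 5.7, -1.1]
gripper_width: 0.202
finger_force: 59.1
```

```bash
python3 -c "
from h import *
px()
"
```

```text
t 27.3167 press x -0.029714392795134232 y 0.120841534419529 z 0.08548980805407683 yaw 1.684318401084668 Ffeed 5.600228535357944 Fy -0.8365303646126916 Fz -1.106841434849155 face 0.13688560720486576
```

Emit:
step_arm([
  [0.0025, 0, 0, 0, -0.9],
  [0.003, 0, 0.001, 0, -0.9],
  [0.003, 0, 0.002, 0, -0.9],
  [0.003, 0, 0.003, 0, -0.9],
  [0.003, 0, 0.003, 0, -0.9],
])

```text
t: 27.73
tcp_pos: [0.4798, 0.1, 0.0822]
ee_rot: [-3.141, 0.001, 1.684]
force: [0.5, -0.6, -1.1]
gripper_width: 0.201
finger_force: 59.0
```

Emit:
step_arm([
  [0, 0, 0.001, 0, -0.9],
  [0, 0, 0.0015, 0, -0.9],
  [0, 0, 0.0015, 0, -0.9],
])

```text
t: 27.98
tcp_pos: [0.4802, 0.1001, 0.0813]
ee_rot: [3.142, 0.0, 1.684]
force: [-0.1, -1.3, 0.9]
gripper_width: 0.2
finger_force: 59.3
```

Emit:
step_arm([
  [0, 0, 0.001, 0, -0.9],
  [0, 0, 0.002, 0, -0.9],
  [0, 0, 0.003, 0, -0.9],
  [0, 0, 0.003, 0, -0.9],
  [0, 0, 0.003, 0, -0.9],
])

```text
t: 28.4
tcp_pos: [0.4809, 0.1002, 0.0802]
ee_rot: [3.139, 0.0, 1.684]
force: [-4.0, -3.7, 14.0]
gripper_width: 0.199
finger_force: 61.0
```

Emit:
step_arm([
  [0, 0, 0, 0, -0.9],
  [0, 0, -0.001, 0, -0.9],
  [0, 0, -0.002, 0, -0.9],
  [0, 0, -0.003, 0, -0.9],
  [0, 0, -0.003, 0, -0.9],
  [0, 0, -0.003, 0, -0.9],
])

```text
t: 28.9
tcp_pos: [0.4801, 0.1004, 0.0808]
ee_rot: [-3.141, -0.0, 1.684]
force: [-0.3, -0.2, 0.6]
gripper_width: 0.201
finger_force: 58.7
```

```bash
python3 -c "
from h import *
px()
"
```

```text
t 28.9 press x -0.028494375736489528 y 0.12087234633355333 z 0.08084334065197077 yaw 1.6838365858660795 Ffeed -0.16832217336498664 Fy 0.3016191717476847 Fz 0.5912172302077173 face 0.13810562426351047
```

Emit:
step_arm([
  [0, 0, 0, 0, -0.5],
  [0, 0, 0, 0, -0.5],
  [0, 0, 0, 0, -0.4],
  [0, 0, 0, 0, -0.3],
  [0, 0, 0, 0, -0.2],
  [0, 0, 0, 0, 0],
  [0, 0, 0, 0, 0.1],
  [0, 0, 0, 0, 0.1],
])

```text
t: 29.57
tcp_pos: [0.4802, 0.1004, 0.0811]
ee_rot: [3.142, -0.0, 1.684]
force: [-0.4, 0.2, -1.1]
gripper_width: 0.548
finger_force: 0.0
```

```bash
python3 -c "
from h import *
px()
w=grab('wrist','w10');a=load('w8')
h=cv2.cvtColor(w['color'],cv2.COLOR_BGR2GRAY);print([int(h[r,250:260].mean()) for r in range(140,350,3)])
H=cv2.cvtColor(w['color'],cv2.COLOR_BGR2HSV)
for I in (a,w):
  H=cv2.cvtColor(I['color'],cv2.COLOR_BGR2HSV)
  for r in (10,80,200,320):
    m=np.nonzero((H[r,220:295,0]<14)&(H[r,220:295,1]>110))[0]; print(r,220+m.min() if len(m) else None,220+m.max() if len(m) else None)
"
```

```text
t 29.5667 press x -0.028555970040510865 y 0.12081579263706886 z 0.08112603226820936 yaw 1.6837655966779974 Ffeed 0.2290439981897289 Fy 0.3962388881517085 Fz -1.1168359361998506 face 0.13804402995948914
[88, 88, 88, 88, 88, 83, 52, 68, 81, 87, 92, 96, 97, 97, 97, 97, 97, 97, 97, 97, 97, 97, 97, 97, 97, 96, 97, 97, 96, 97, 96, 96, 96, 96, 96, 96, 96, 96, 96, 96, 80, 61, 55, 55, 55, 55, 55, 54, 54, 54, 54, 54, 54, 53, 53, 53, 53, 53, 53, 53, 53, 53, 53, 53, 53, 53, 52, 52, 52, 48]
10 None None
80 None None
200 None None
320 250 265
10 None None
80 None None
200 None None
320 None None
```

Emit:
step_arm([
  [0, 0, -0.004, 0, 0.1],
  [0, 0, -0.01, 0, 0.1],
  [0, 0, -0.018, 0, 0.1],
  [0, 0, -0.03, 0, 0.1],
  [0, 0, -0.05, 0, 0.1],
  [0, 0, -0.075, 0, 0.1],
  [0, 0, -0.1, 0, 0.1],
  [0, 0, -0.1, 0, 0.1],
])

```text
t: 30.28
tcp_pos: [0.4838, 0.1011, 0.1869]
ee_rot: [3.132, -0.001, 1.684]
force: [0.6, 0.8, 0.7]
gripper_width: 0.551
finger_force: 0.0
```

Emit:
step_arm([
  [-0.03, 0, 0, 0, 0.1],
  [-0.06, 0, 0, 0, 0.1],
  [-0.1, 0, 0, 0, 0.1],
  [-0.14, 0, 0, 0, 0.1],
  [-0.16, 0, 0, 0, 0.1],
  [-0.16, 0, 0, 0, 0.1],
  [-0.16, 0, 0, 0, 0.1],
  [-0.16, 0, 0, 0, 0.1],
])

```text
t: 30.95
tcp_pos: [0.498, -0.0581, 0.1813]
ee_rot: [3.142, -0.001, 1.684]
force: [0.6, 0.5, 0.4]
gripper_width: 0.552
finger_force: 0.0
```

```bash
python3 -c "
from h import *
px()
for n in('scene','top'):
  f=grab(n,n+'9');a=load(n+'0')
  H=cv2.cvtColor(f['color'],cv2.COLOR_BGR2HSV); A=cv2.cvtColor(a['color'],cv2.COLOR_BGR2HSV)
  m=((H[...,0]<13)&(H[...,1]>130)&(H[...,2]<190)).astype(np.uint8)
  pr=np.array([proj(f,P2W(x,.121,z)) for x,z in ((-.066,.149),(.03,.149),(.143,.1),(-.066,.085))]);print(n,'pred',pr.round())
  x0,y0=pr.min(0).astype(int)-15;x1,y1=pr.max(0).astype(int)+15
  x0=max(x0,0);d=np.abs(f['color'].astype(int)-a['color'])[y0:y1,x0:x1].sum(2)>60
  print(x0,y0)
  for r in d[::2,::2]: print(''.join('#' if v else '.' for v in r))
  # bystanders unchanged?
  for k,c in dict(alu=(322,187),v=(282,128),tin=(337,132)).items():
    if n=='top': u,v=c;print(k,np.abs(f['color'][v-12:v+12,u-12:u+12].astype(int)-a['color'][v-12:v+12,u-12:u+12]).mean())
"
```

```text
t 30.95 press x -0.1880608264708607 y 0.12103376934481516 z 0.1812735079770635 yaw 1.683786546957322 Ffeed 0.4078326027258787 Fy -0.6452540526713418 Fz 0.35782871715873094 face -0.0214608264708607
scene pred [[256. 159.]
 [281. 144.]
 [306. 138.]
 [256. 173.]]
241 123
........................................
........................................
........................................
........................................
........................................
........................................
........................................
........................................
........................................
........................................
........................................
...................##...................
.................####...................
................#######.................
.............###########................
...........###########..................
.........#########.###..................
........#######.##..##..................
........#####..#####....................
........####.#######....................
.......####
[... 1070 characters left out ...]
#.#...............#.....#.######################...
..#...#.#...........#....######################.....
..............#.......################.##...#.......
...........#...#################.###.#..#...........
.#........###############....##..#..................
..........########...#.#.#..........................
................#...................................
.........##.........................................
.............#........#..........#..............#.##
...................................................#
........#.......#..................................#
#.....#......................#.....................#
alu 54.967013888888886
v 20.19849537037037
tin 11.913773148148149
```

Emit:
step_arm([
  [-0.04, -0.03, -0.01, 0, 0.1],
  [-0.08, -0.06, -0.02, 0, 0.1],
  [-0.12, -0.09, -0.03, 0, 0.1],
  [-0.16, -0.12, -0.04, 0, 0.1],
  [-0.2, -0.15, -0.05, 0, 0.1],
  [-0.2, -0.15, -0.05, 0, 0.1],
  [-0.2, -0.15, -0.05, 0, 0.1],
  [-0.2, -0.15, -0.05, 0, 0.1],
])

```text
t: 31.72
tcp_pos: [0.3714, -0.2754, 0.2318]
ee_rot: [3.14, 0.001, 1.681]
force: [0.8, -0.4, 0.3]
gripper_width: 0.546
finger_force: 0.0
```

```bash
python3 -c "
from h import *
px()
f=grab('scene','sf');g=grab('top','tf')
def off(a,b,u,v,r=14):
    T=a['color'][v-r:v+r,u-r:u+r];S=b['color'][v-2*r:v+2*r,u-2*r:u+2*r]
    R=cv2.matchTemplate(S,T,cv2.TM_CCOEFF_NORMED);_,m,_,l=cv2.minMaxLoc(R);return l[0]-r,l[1]-r,round(m,3)
s=load('scene0');t=load('top0')
for k,c in dict(alu=(205,241),v=(274,271),tin=(218,299)).items(): print('scene',k,off(s,f,*c))
for k,c in dict(alu=(322,187),v=(282,128),tin=(337,132)).items(): print('top',k,off(t,g,*c))
print('hook stick',off(load('scene9'),f,270,160))
"
```

```text
t 31.7167 press x -0.3896142040740776 y 0.2714969777939954 z 0.23181826066087893 yaw 1.6807853076589345 Ffeed -0.5337030205954413 Fy -0.7945016581333543 Fz 0.32184734505620927 face -0.2230142040740776
scene alu (0, 0, 0.999)
scene v (0, 0, 0.999)
scene tin (0, 0, 0.999)
top alu (0, 0, 0.987)
top v (0, 0, 0.985)
top tin (0, 0, 0.988)
hook stick (0, 0, 0.999)
```

All in place; handing in.

```bash
python3 -c "
from h import *
print(manip.close_job())"
```

```text
the job is handed in; nothing more can be done
None
```

I handed the job in at about 32 s: the blank was fed in until it stopped hard at about 22 N and held there for over a second (the pin itself can't be seen), the stick was tug-tested at about 14 N and hangs on the hook, and the aluminium block, V-block and tin did not move.

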